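# Put the photobooth service shelf back in order

## Task

Put the photobooth's service shelf back in order. Stand the chrome push button module inside the yellow ring on the mat, let go of it, and then press its cap fully down there to check that it clicks; also stand the smoked lens hood upright and square inside the white rectangle under the light bar, without knocking the bar, and drop the green-handled hex driver blade first to the bottom of the leaning blue tool tube. Leave the camera housing and the other loose parts where they lie.

Things in the scene. Friction and masses are not known exactly. Their poses are not given: they have to be found in the camera images.
- button: Loose round chrome push button module, 50 mm in diameter; housing 30 mm high with a 28 mm wide round cap standing 8 mm above it (38 mm in all). About 0.16 kg. Origin: centre of its underside, z up. It stands upright on the grey ribbed mat, whose top is 3 mm above the table surface (z = 0.003).
- plunger (a joint): Travel of the button's cap in m: 0 released, 0.005 fully down. A spring pushes it back; fully down takes about 4 N.
- plunger_top (a point): Centre of the top face of the button's cap, 38 mm above the button's underside when released.
- ring_mark: Yellow ring painted flat on the mat, inner diameter 72 mm, outer 82 mm; the button module belongs inside it. Origin: its centre at mat level.
- hood: Loose smoked brown acrylic lens hood with a grey top edge: a rectangular tube open at top and bottom, 60 mm along its x, 44 mm along its y, 48 mm high, walls 4 mm, about 0.09 kg. Origin: centre of its underside, z up; it starts upright on the mat with its x axis pointing roughly away from the robot.
- light_bar: Fixed grey light bar. Origin: centre of the white rectangle, at mat level; z up, x away from the robot's side, y along the bar. The bar spans x -5 (front edge) to 65 mm, y -125 to 125 mm, underside 155 mm, top 183 mm above the mat, on two 14 mm posts at x 50, y +-115 mm (feet 60 x 30 x 6). Open towards the robot; a hand reaching under must lean back to -x about 25 to 40 degrees from vertical.
- hood_mark (a point): Centre of the white rectangle painted flat on the mat under the light bar's front part (same point and axes as the light bar's origin). Inner size 72 mm along x by 56 mm along y; the hood belongs inside, its 60 mm side along x, either way round.
- driver: Loose hex driver, 140 mm long: round steel blade 8 mm in diameter, 60 mm long, then a green round handle 22 mm in diameter, 80 mm long. About 0.07 kg. Origin: tip of the blade; z runs along it from tip to handle. It starts upright with its blade in the block's hole and the handle's lower face resting on the block.
- block: Fixed aluminium block 60 x 60 x 70 mm high with an upright 12 mm through hole at its centre, where the hex driver starts. Origin: centre of its underside, on the mat.
- tube: Fixed blue square tool tube, leaning 29 degrees (0.50 rad) from vertical towards the robot's side. Origin: centre of its inner floor; z runs up the tube to the open mouth 85 mm away, y is level. Inner width 32 mm, walls 3 mm; base plate 100 x 70 x 8 mm. A driver at the bottom has 55 mm of its handle sticking out; let go part way in, it slides down by itself.
- camera: Blue camera housing with a black lens barrel, about 110 x 75 x 76 mm, loose; leave alone. Origin: centre of its box's underside.
- guide_a: Nickel coin slot guide, U-shaped channel 70 x 22 x 12 mm, loose on the mat; leave alone. Origin: centre of its underside.
- guide_b: The second coin slot guide, same as the first; leave alone.
- hex_key: Small dark L-shaped hex key 96 x 32 x 6 mm lying on the mat; leave alone. Origin: middle of its long arm, on the mat.
- jar: Amber jar of small parts, 52 mm in diameter, 55 mm high; leave alone. Origin: centre of its underside.
- lens_cap: Black round lens cap, 54 mm in diameter, 8 mm high, lying near the robot; leave alone. Origin: centre of its underside.
Things that resemble listed ones, but are neither listed nor needed, are in the scene too. Of the things that look like the hood, take the one that is nearest to the robot's base at the start.

How it is judged:
On the way, in this order (a step that is already met when the one before it is completed fails the run):
1. the button module stands released inside the yellow ring (horizontal distance between button and ring_mark below 0.012 m and angle between button's own z axis and vertical below 0.1 rad and height (world z) of button below 0.008 m and value of joint plunger below 0.002 m and contact force between the fingers and button below 0.1 N and linear speed of button below 0.02 m/s), for 0.2 s.
2. its cap is pressed fully down while it stands in the ring (horizontal distance between button and ring_mark below 0.012 m and angle between button's own z axis and vertical below 0.1 rad and height (world z) of button below 0.008 m and value of joint plunger above 0.004 m), for 0.05 s.
At the end, for the whole second after the job is handed in: Button upright on the mat, cap up, centre within 12 mm of the ring's; hood upright on the mat within 10 mm of the rectangle's centre each way, long side within 0.25 rad of along its x; driver blade first in the tube, tip within 10 mm of its floor; all at rest (horizontal distance between button and ring_mark below 0.012 m and angle between each of button, hood's own z axis and vertical below 0.1 rad and height (world z) of each of button, hood below 0.008 m and value of joint plunger below 0.002 m and linear speed of each of button, hood, driver below 0.02 m/s and x of hood in the frame of light_bar between -0.01 and 0.01 m and y of hood in the frame of light_bar between -0.01 and 0.01 m and angle between the x axis of hood and the x axis of light_bar, either way round below 0.25 rad and x of driver in the frame of tube between -0.017 and 0.017 m and y of driver in the frame of tube between -0.017 and 0.017 m and z of driver in the frame of tube between -0.005 and 0.01 m and angle between the z axis of driver and the z axis of tube, either way round below 0.25 rad); the robot touches nothing.
It fails at once if the light bar is struck with more than 12 N (contact force between anything else and light_bar above 12 N).
It fails at once if a part that should be left alone is moved more than 20 mm (distance of any of camera, guide_a, guide_b, hex_key, jar, lens_cap from where it was at the start of the episode above 0.02 m).
It also fails if it takes over 70 s, if anything falls off the work surface, if the arm or the gripper's body presses on something with over 40 N, if the wrist force passes 120 N, or if a joint passes its speed limit or range.

## Robot

A 7-joint arm with a two-finger parallel gripper is mounted at the origin on the work surface. World frame = base frame: x ahead of the robot, y to its left, z up, the work surface at z = 0. Lengths are in m, angles in rad, forces in N, time in s.
With the tool pointing down it reaches from about 0.425 to 0.925 m from the base axis. Payload 6.8 kg.
Tool frame: the origin (TCP) lies between the finger pads; the fingertips stand 22 mm ahead of it and the grasp point (between the pads) lies 3 mm ahead of it (bot.tip_reach is the distance from the TCP to the fingertips, in m); z points along the fingers, x is the direction in which the jaws open and shut, and the axes are right-handed (so a half turn about z gives the same grasp; the last joint's range is limited). The gripper opens to 85 mm and grips with 20 to 120 N. Pads are 22 mm wide; open, the fingers measure 114 mm over their backs; the gripper's body (76 mm by 85 mm) begins 54 mm behind the grasp point. The pads swing forward as they close: fully open they stand 13 mm farther back than shut.
Start: joints at [1.189, 0.477, 0.022, 1.555, -0.011, 1.109, -0.083], TCP at [0.183, -0.65, 0.253] pointing down, gripper open.
Joint ranges: [-2.96, 2.96], [-0.34, 2.1], [-1.41, 1.46], [0.24, 2.44], [-1.37, 4.51], [0.17, 1.92], [-2.96, 2.96]. Speed limits (rad/s): [2.39, 2.39, 3.14, 3.14, 3.14, 3.14, 3.14].

## Interface

Orientations are given as a unit quaternion [w, x, y, z].
In Python, from station import bot gives the robot as it stands.
- The arm moves only by the tool step_arm, never from a script. Its argument "targets" is a list of rows, each a list of 5 numbers: the shift along the tool's x, y, z in mm, then the turn about the tool's z in degrees, then the closure, from 0 (fully open) to 1 (shut). In form: [[dx, dy, dz, spin, jaw], ...]. A call has 1 to 20 rows; each row is the pose to reach, as a shift and turn from the pose commanded when the call began, along the tool's axes at that moment; what a row does not reach only later rows make up. A row lasts 1/12 s, in which the tool goes at most 41.7 mm and 7.16 degrees, less where a joint would pass 70% of its speed; a pose out of reach is approached as far as the arm can. A call with a gripper value outside its range is refused whole. The fingers move at their own pace and stop on an object; "newtons" is the grip in N (left out, the last holds). Time passes only in rows, so rows that repeat a pose let the fingers close. It gives the time, the measured TCP pose, the force and the opening at its end, in the units of the state.
- bot.get_obs(): the state, without advancing time (a new reading comes with each control period).
- bot.read_camera(name): name is "scene" or "side" or "wrist"; returns a dict with "frame" (400x640x3 uint8, red, green, blue), "z_map" (400x640 float32, m along the optical axis (not along the pixel's ray), 0 where there is no reading), "fov_y" (degrees; the focal length in pixels is half the picture's height over the tangent of half this angle, whatever the lens; pixels are square), "cx", "cy" (the principal point, pixels), "R" (3x3) and "t" (3): a world point X has camera coordinates R X + t. Camera axes: x right, y down, z forward; pixel columns grow to the right and rows downward; lengths in m; the calibration is good to about 2 mm. The wrist camera is an equidistant fisheye: a pixel r from the principal point sees the ray r / f radians off the axis. A picture is of the moment at which its call begins.
- bot.hand_in(): hands the job in, once; it reports no verdict.
The state is a dict: "t": time; "q": joint angles; "joint_vel": joint speeds; "joint_torque": joint torques, N m; "eef_pos": TCP position; "tool_rot": TCP orientation; "contact_force": force on the tool from outside, world axes, zero at the start; "torque": the same for the moment, N m; "gripper_width": opening from 0.0 (shut) to 1.0 (fully open).
Only numpy, scipy, OpenCV 4.12 (cv2) and the standard library are available. Lean on these libraries where they do the work, as an engineer would, in place of code of your own. Each camera call takes 0.05 s, during which the arm holds its last target.

## Working session

There is one attempt and no reset: what is moved stays moved. The work goes in short steps, Python scripts to look and compute and a tool call to move; the robot and the scene stay as the last step left them, time stands still between calls to the robot, and variables do not carry over. Pictures are saved under pics/ and viewed, and the job is handed in when it is done.

Besides the shell and the picture viewer there is one more tool, called after "Call:" as a command line: name --pt "numbers of a row" for each row, then --argument value for the rest. step_arm: Moves the arm, as the interface text tells. Its arguments: {"type":"object","properties":{"targets":{"type":"array"},"newtons":{"type":"number"}},"required":["targets"]}

```bash
ls; mkdir -p pics; cat > h.py <<'E'
import numpy as np, cv2, pickle
from station import bot
def grab(n,tag):
    d=bot.read_camera(n); pickle.dump(d,open(f'pics/{tag}.pkl','wb')); cv2.imwrite(f'pics/{tag}.png',d['frame'][:,:,::-1]); return d
def load(tag): return pickle.load(open(f'pics/{tag}.pkl','rb'))
def f(d): return 200/np.tan(np.radians(d['fov_y'])/2)
def px(d,u,v,z=None,r=1):
    # pixel -> world by depth
    if z is None:
        p=d['z_map'][v-r:v+r+1,u-r:u+r+1]; z=np.median(p[p>0])
    c=np.array([(u-d['cx'])/f(d)*z,(v-d['cy'])/f(d)*z,z]); return d['R'].T@(c-d['t'])
def cloud(d):
    v,u=np.mgrid[0:400,0:640]; z=d['z_map']
    c=np.stack([(u-d['cx'])/f(d)*z,(v-d['cy'])/f(d)*z,z],-1)
    return (c-d['t'])@d['R']
def crop(tag,x0,y0,x1,y1,out,s=4):
    im=cv2.imread(f'pics/{tag}.png')[y0:y1,x0:x1]; cv2.imwrite(f'pics/{out}.png',cv2.resize(im,None,fx=s,fy=s,interpolation=cv2.INTER_CUBIC))
E
python3 - <<'E'
from h import *
for n in ['scene','side','wrist']:
    d=grab(n,n+'0'); print(n,d['fov_y'],d['cx'],d['cy'],-d['R'].T@d['t'])
o=bot.get_obs();print(o, bot.tip_reach)
E
```

```text
pics
scene 45.63095234432608 326.56749595389806 214.94778611898906 [ 1.1286609  -0.91740638  0.94134562]
side 43.62838337731108 319.7102492760597 194.49191966453387 [-2.26796122e-04 -7.14880453e-01  1.24310971e+00]
wrist 65.70646984690485 320.8161583263975 193.7770582459085 [ 0.2511016  -0.62975     0.37256515]
{'t': 0.15, 'q': array([ 1.18887612,  0.47761024,  0.02237729,  1.55618537, -0.01151685,
        1.10924961, -0.08307688]), 'joint_vel': array([-0.00023602, -0.00050473, -0.00019723, -0.00446328,  0.00144667,
        0.00129503,  0.00218046]), 'joint_torque': array([ 1.81124458e-03, -5.96928084e+01,  1.60954434e+00, -2.81490022e+01,
        1.25932018e-02,  6.55798489e-03,  2.12241071e-05]), 'eef_pos': array([ 0.18240659, -0.64947802,  0.25256605]), 'tool_rot': array([-3.62984416e-04,  7.96999709e-01, -6.03979325e-01, -5.53677669e-04]), 'contact_force': array([-0.44352169,  1.14746455, -0.36818367]), 'torque': array([-0.01199783,  0.04404065, -0.01175946]), 'gripper_width': 0.9986863748868797} 0.022
```

View pics/scene0.png

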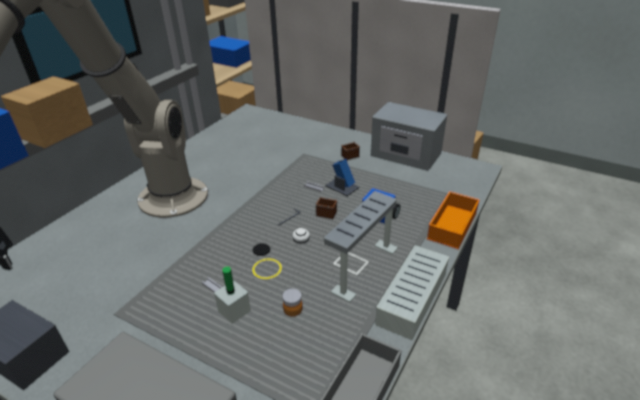

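View pics/side0.png

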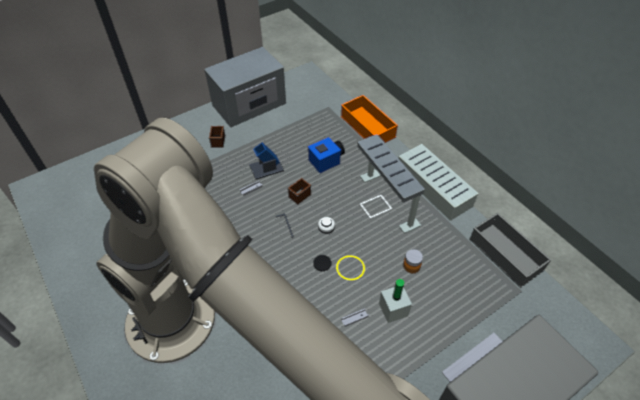

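View pics/wrist0.png

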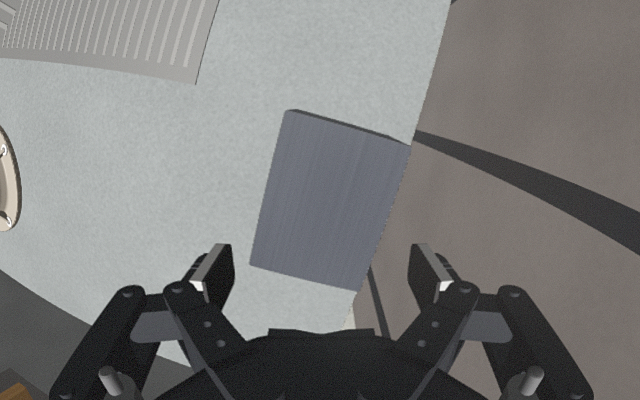

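The side view shows two brown tubes, at (299,191) on the mat and (217,136) on the table at the far left. The button is at (326,225), the ring at (350,268), the driver in its block at (398,295), the tube at (265,157) and the rectangle at (376,206). Next I'll measure these.

```bash
python3 - <<'E'
from h import *
for tag in ['side0','scene0']:
    d=load(tag); P=cloud(d); im=d['frame'][:,:,::-1]
    # top view: x up 0.2..1.0, y left; 1mm px -> 
    T=np.zeros((600,800,3),np.uint8); Zb=np.full((600,800),-1.)
    pts=P.reshape(-1,3); c=im.reshape(-1,3); ok=(d['z_map'].reshape(-1)>0)&(pts[:,2]<0.3)&(pts[:,2]>-.02)
    for p,k in zip(pts[ok],c[ok]):
        v=int((1.0-p[0])*800);u=int((0.5-p[1])*800)
        if 0<=v<599 and 0<=u<799 and p[2]>Zb[v,u]-0.0:
            T[v:v+2,u:u+2]=k;Zb[v:v+2,u:u+2]=p[2]
    cv2.imwrite(f'pics/top_{tag}.png',T)
d=load('side0')
for n,u,v in [('hoodA',299,191),('hoodB',217,136),('button',326,222),('driver',399,283),('block',392,300),('jar',413,256),('cap',322,263),('tube',265,150),('cam',322,148),('guide',355,318),('bar',390,168)]:
    print(n,px(d,u,v).round(3), np.hypot(*px(d,u,v)[:2]).round(3))
crop('side0',230,120,430,270,'c1',4); crop('side0',290,220,440,340,'c2',5)
E
```

```text
hoodA [0.523 0.176 0.006] 0.552
hoodB [0.421 0.555 0.005] 0.696
button [0.511 0.005 0.039] 0.511
driver [ 0.506 -0.317  0.152] 0.597
block [ 0.496 -0.316  0.073] 0.588
jar [ 0.637 -0.238  0.057] 0.68
cap [ 0.431 -0.09   0.009] 0.441
tube [0.484 0.309 0.105] 0.574
cam [0.654 0.236 0.078] 0.695
guide [ 0.409 -0.279  0.007] 0.495
bar [ 0.712 -0.025  0.181] 0.713
```

View pics/c1.png

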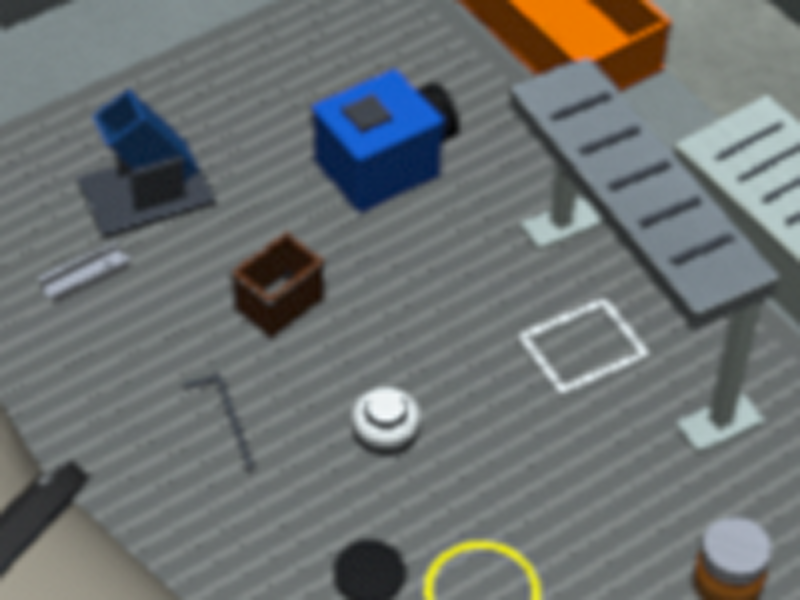

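View pics/c2.png

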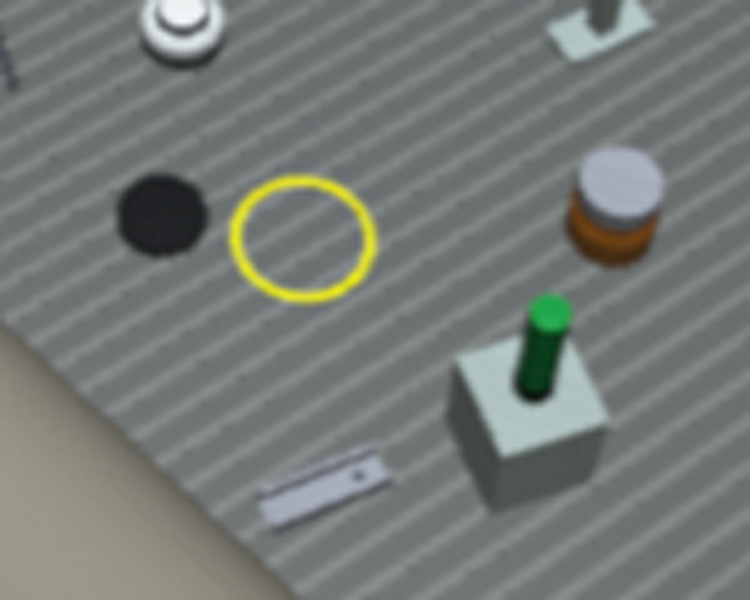

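View pics/top_side0.png

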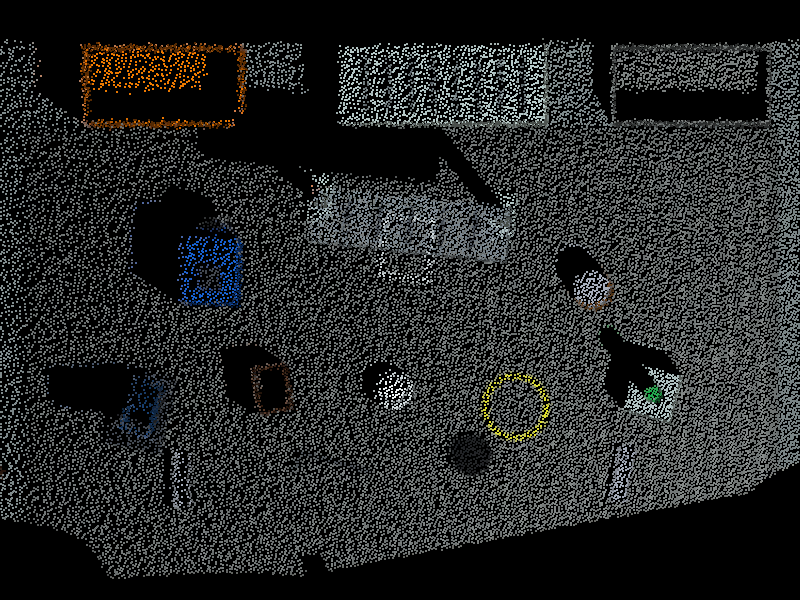

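Hood A at side (299,191) is 0.55 m from the base. Lookalike B at (217,136) is 0.70 m away, so A is the one to take. Next come precise fits from both fixed cameras.

```bash
cat > fit.py <<'E'
from h import *
def run(tag):
    d=load(tag); P=cloud(d); im=d['frame'].astype(int); r,g,b=im[...,0],im[...,1],im[...,2]
    hsv=cv2.cvtColor(d['frame'],cv2.COLOR_RGB2HSV).astype(int); H,S,V=hsv[...,0],hsv[...,1],hsv[...,2]
    X,Y,Z=P[...,0],P[...,1],P[...,2]; val=d['z_map']>0
    def near(x,y,w): return val&(abs(X-x)<w)&(abs(Y-y)<w)
    m=near(.49,-.145,.08)&(H>20)&(H<35)&(S>120)
    (c,s,a)=cv2.minAreaRect(P[m][:,:2].astype(np.float32)); e=cv2.fitEllipse(P[m][:,:2].astype(np.float32)*1000)
    print(tag,'ring',m.sum(),np.round(c,4),np.round(s,4),'z',np.median(Z[m]).round(4))
    m=near(.69,-.005,.06)&(r>170)&(S<40)&(Z<.02)
    if m.sum()>5:
        c,s,a=cv2.minAreaRect(P[m][:,:2].astype(np.float32)); print('rect',m.sum(),np.round(c,4),np.round(s,4),a)
    m=near(.51,.005,.05)&(Z>.037)
    c,R=cv2.minEnclosingCircle(P[m][:,:2].astype(np.float32)); print('capTop',m.sum(),np.round(c,4),R,P[m].mean(0).round(4))
    m=near(.51,.005,.05)&(Z>.028)
    c,R=cv2.minEnclosingCircle(P[m][:,:2].astype(np.float32)); print('buttonTop',m.sum(),np.round(c,4),R)
    m=near(.515,.165,.06)&(Z>.044)
    c,s,a=cv2.minAreaRect(P[m][:,:2].astype(np.float32)); print('hood',m.sum(),np.round(c,4),np.round(s,4),a,Z[m].max())
    m=near(.51,-.32,.05)&(Z>.14)&(H>40)&(H<80)&(S>80)
    print('driverTop',m.sum(),P[m].mean(0).round(4),P[m].min(0).round(4),P[m].max(0).round(4))
    m=near(.51,-.32,.06)&(Z>.065)&(Z<.08)
    c,s,a=cv2.minAreaRect(P[m][:,:2].astype(np.float32)); print('block',m.sum(),np.round(c,4),np.round(s,4),a)
    m=near(.73,-.02,.2)&(Z>.17)&(Z<.2)
    c,s,a=cv2.minAreaRect(P[m][:,:2].astype(np.float32)); print('bar',m.sum(),np.round(c,4),np.round(s,4),a,np.median(Z[m]))
    m=near(.43,-.09,.05)&(V<70)
    c,R=cv2.minEnclosingCircle(P[m][:,:2].astype(np.float32)); print('cap',m.sum(),np.round(c,4),R)
    m=near(.48,.32,.1)&(H>95)&(H<125)&(S>110)
    print('tube',m.sum(),P[m].min(0).round(4),P[m].max(0).round(4))
if __name__=='__main__':
    for t in ['side0','scene0']:
        try: run(t)
        except Exception as e: print('ERR',e)
    crop('side0',240,130,300,185,'c3',10); crop('scene0',310,140,380,200,'c4',10)
    d=load('wrist0'); o=bot.get_obs()
    from scipy.spatial.transform import Rotation as Ro
    q=o['tool_rot']; M=Ro.from_quat([q[1],q[2],q[3],q[0]]).as_matrix(); print('tool axes',M.round(3)); print('cam in tool',(M.T@(-d['R'].T@d['t']-o['eef_pos'])).round(4))
E
python3 fit.py
```

```text
side0 ring 173 [ 0.4924 -0.1435] [0.0835 0.0832] z 0.0031
rect 121 [ 0.6912 -0.0076] [0.0701 0.0845] 85.87454223632812
capTop 52 [0.5153 0.0037] 0.017043057829141617 [0.5118 0.0053 0.0407]
buttonTop 163 [0.5118 0.0055] 0.02560596726834774
hood 116 [0.5147 0.1607] [0.063 0.049] 8.432730674743652 0.05432540372090706
driverTop 68 [ 0.5069 -0.3171  0.1507] [ 0.4973 -0.3268  0.1405] [ 0.5181 -0.3056  0.1566]
block 403 [ 0.5087 -0.3159] [0.063  0.0628] 75.39923858642578
bar 1692 [ 0.7191 -0.0106] [0.2558 0.0744] 83.92041778564453 0.18152762549443263
cap 227 [ 0.4317 -0.0874] 0.027645636349916458
tube 280 [0.4544 0.2948 0.0263] [0.5299 0.3509 0.1132]
scene0 ring 113 [ 0.4912 -0.1413] [0.083  0.0788] z 0.0061
rect 25 [ 0.6895 -0.0067] [0.0608 0.0816] 85.08905029296875
capTop 78 [0.513  0.0085] 0.02095918171107769 [0.5142 0.0071 0.0417]
buttonTop 153 [0.5138 0.0082] 0.026573941111564636
hood 146 [0.5151 0.1618] [0.063  0.0524] 17.00855255126953 0.05845966873125629
driverTop 74 [ 0.5113 -0.3161  0.1515] [ 0.5002 -0.3253  0.1401] [ 0.5196 -0.3037  0.1577]
block 422 [ 0.5079 -0.3133] [0.0623 0.0648] 75.27749633789062
bar 1820 [ 0.7204 -0.0102] [0.2535 0.0725] 83.72357177734375 0.1844065752912093
cap 169 [ 0.434 -0.087] 0.02674013189971447
tube 317 [0.4584 0.2966 0.0125] [0.5321 0.3514 0.1148]
tool axes [[ 0.27  -0.963 -0.   ]
 [-0.963 -0.27   0.001]
 [-0.001  0.    -1.   ]]
cam in tool [-0.0006 -0.0715 -0.12  ]
```

```bash
ls pics
```

```text
c1.png
c2.png
c3.png
c4.png
scene0.pkl
scene0.png
side0.pkl
side0.png
top_scene0.png
top_side0.png
wrist0.pkl
wrist0.png
```

```bash
cat >> h.py <<'E'
from scipy.spatial.transform import Rotation as Ro
def toolM(o=None):
    o=o or bot.get_obs(); q=o['tool_rot']; return Ro.from_quat([q[1],q[2],q[3],q[0]]).as_matrix()
def plan(x,y,z,yaw=None):
    o=bot.get_obs(); M=toolM(o); dd=M.T@(np.array([x,y,z])-o['eef_pos'])*1000
    y0=np.degrees(np.arctan2(M[1,0],M[0,0])); s=0 if yaw is None else (y0-yaw+180)%360-180
    print('t',round(o['t'],2),'pos',o['eef_pos'].round(4),'yaw',y0.round(1),'tiltz',M[:,2].round(4),'w',round(o['gripper_width'],3),'F',o['contact_force'].round(2),'q',o['q'].round(2)); print('  ->',dd.round(1),'spin',round(s,1))
E
python3 -c "
from h import *
plan(.513,.007,.20,30)"
```

```text
t 0.15 pos [ 0.1824 -0.6495  0.2526] yaw -74.3 tiltz [-4.0e-04  1.2e-03 -1.0e+00] w 0.999 F [-0.44  1.15 -0.37] q [ 1.19  0.48  0.02  1.56 -0.01  1.11 -0.08]
  -> [-542.6 -495.8   53.2] spin -104.3
```

View pics/c3.png

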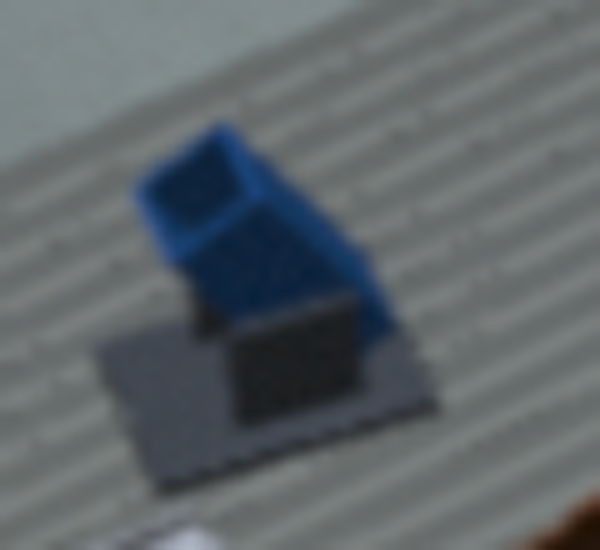

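View pics/c4.png

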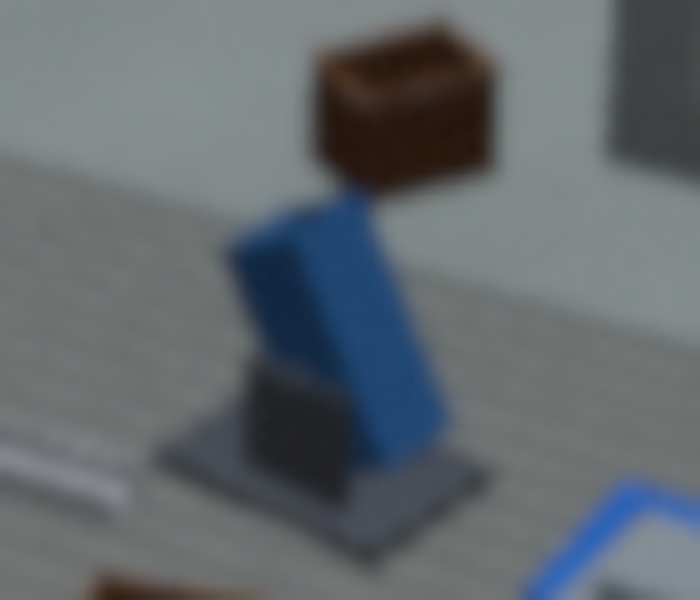

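The tube's mouth faces up and back toward the robot. Next I'll move above the button.

Call:
step_arm --pt "-542 -496 53 -104 0" --pt "-542 -496 53 -104 0" --pt "-542 -496 53 -104 0" --pt "-542 -496 53 -104 0" --pt "-542 -496 53 -104 0" --pt "-542 -496 53 -104 0" --pt "-542 -496 53 -104 0" --pt "-542 -496 53 -104 0" --pt "-542 -496 53 -104 0" --pt "-542 -496 53 -104 0" --pt "-542 -496 53 -104 0" --pt "-542 -496 53 -104 0" --pt "-542 -496 53 -104 0" --pt "-542 -496 53 -104 0" --pt "-542 -496 53 -104 0" --pt "-542 -496 53 -104 0" --pt "-542 -496 53 -104 0" --pt "-542 -496 53 -104 0" --pt "-542 -496 53 -104 0" --pt "-542 -496 53 -104 0"

```text
t: 1.82
eef_pos: [0.5137, 0.0079, 0.2]
tool_rot: [-0.0, 0.966, 0.258, -0.0]
contact_force: [-0.1, -0.7, -0.5]
gripper_width: 1.0
```

```bash
python3 -c "
from h import *
plan(.513,.007,.20,30)
grab('wrist','w1'); grab('side','side1')
d=load('w1');print(d['R'].round(3),toolM().round(3))"
```

```text
t 1.82 pos [0.5137 0.0079 0.2   ] yaw 29.9 tiltz [-5.e-04  8.e-04 -1.e+00] w 1.0 F [-0.14 -0.75 -0.49] q [ 0.39  0.34 -0.64  1.96  0.25  0.92  0.15]
  -> [-1.1  0.5  0. ] spin -0.1
[[ 0.867  0.498  0.001]
 [ 0.477 -0.833  0.281]
 [ 0.141 -0.243 -0.96 ]] [[ 0.869  0.494 -0.001]
 [ 0.494 -0.869 -0.001]
 [-0.001  0.    -1.   ]]
```

View pics/w1.png

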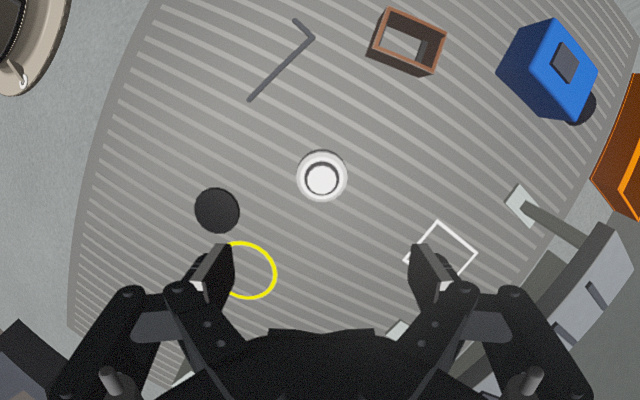

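View pics/side1.png

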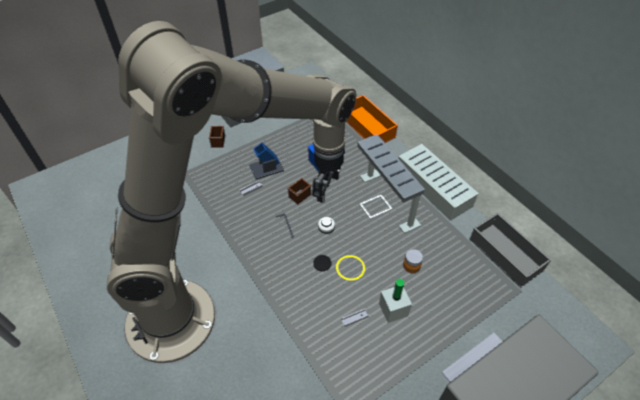

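The wrist view shows the button at (322,178), the ring at (247,270), the hood at (405,42) and the rectangle at (440,250). I'll measure them using the fisheye model.

```bash
cat >> h.py <<'E'
def ray(d,u,v):
    dx=np.asarray(u,float)-d['cx']; dy=np.asarray(v,float)-d['cy']; r=np.hypot(dx,dy)+1e-9; th=r/f(d)
    c=np.stack([np.sin(th)*dx/r,np.sin(th)*dy/r,np.cos(th)],-1); return c@d['R']
def wpl(d,u,v,z):
    o=-d['R'].T@d['t']; w=ray(d,u,v); return o+w*((z-o[2])/w[...,2])[...,None]
def wcloud(d):
    v,u=np.mgrid[0:400,0:640]; w=ray(d,u,v); zc=w@d['R'][2]; o=-d['R'].T@d['t']
    return o+w*(d['z_map']/zc)[...,None]
E
python3 - <<'E'
from h import *
d=load('w1'); P=wcloud(d); hsv=cv2.cvtColor(d['frame'],cv2.COLOR_RGB2HSV).astype(int); H,S,V=hsv[...,0],hsv[...,1],hsv[...,2]
X,Y,Z=P[...,0],P[...,1],P[...,2]
def near(x,y,w): return (d['z_map']>0)&(abs(X-x)<w)&(abs(Y-y)<w)
for z0,z1 in((.026,.05),(.037,.05)):
    m=near(.513,.007,.04)&(Z>z0)&(Z<z1); c,R=cv2.minEnclosingCircle(P[m][:,:2].astype(np.float32)); print('btn',m.sum(),c,R,np.median(Z[m]))
print('center px', wpl(d,321.5,179.,.041), wpl(d,322,176,.033))
m=near(.515,.16,.06)&(Z>.044)&(Z<.06); c,s,a=cv2.minAreaRect(P[m][:,:2].astype(np.float32)); print('hood',m.sum(),c,s,a,Z[m].max())
m=near(.49,-.143,.06)&(H>20)&(H<35)&(S>120); q=P[m][:,:2]; 
A=np.c_[2*q,np.ones(len(q))]; s=np.linalg.lstsq(A,(q**2).sum(1),rcond=None)[0]; print('ring',m.sum(),s[:2],np.sqrt(s[2]+s[0]**2+s[1]**2))
for t in('side0','scene0'):
    e=load(t);Q=cloud(e);h=cv2.cvtColor(e['frame'],cv2.COLOR_RGB2HSV).astype(int)
    m=(abs(Q[...,0]-.49)<.07)&(abs(Q[...,1]+.143)<.07)&(h[...,0]>20)&(h[...,0]<35)&(h[...,1]>120);q=Q[m][:,:2]
    A=np.c_[2*q,np.ones(len(q))]; s=np.linalg.lstsq(A,(q**2).sum(1),rcond=None)[0]; print('ring',t,s[:2],np.sqrt(s[2]+s[0]**2+s[1]**2))
E
```

```text
btn 2007 (0.5123722553253174, 0.011464811861515045) 0.02543524280190468 0.033086173895186755
btn 664 (0.5124409794807434, 0.011893333867192268) 0.014025584794580936 0.04040989342849055
center px [0.51210284 0.01235686 0.041     ] [0.5120357  0.01347939 0.033     ]
hood 1262 (0.5154195427894592, 0.16513283550739288) (0.06151547655463219, 0.04577147215604782) 10.339696884155273 0.05296739498136954
ring 465 [ 0.49132321 -0.1406246 ] 0.03867604480042672
ring side0 [ 0.4921936  -0.14357702] 0.038954089249767586
ring scene0 [ 0.4910437  -0.14158011] 0.03877970072314133
```

Call:
step_arm --pt "-1 0 40 0 0" --pt "-1 0 80 0 0" --pt "-1 0 120 0 0" --pt "-1 0 150 0 0" --pt "-1 0 171 0 0" --pt "-1 0 171 0 0" --pt "-1 0 171 0 0.6" --pt "-1 0 171 0 0.6" --pt "-1 0 171 0 0.6" --pt "-1 0 171 0 0.6" --pt "-1 0 171 0 0.6" --newtons 30

```text
t: 2.83
eef_pos: [0.5141, 0.0052, 0.0314]
tool_rot: [0.001, 0.967, 0.256, 0.002]
contact_force: [-1.2, -0.9, 4.8]
gripper_width: 0.571
```

```bash
python3 -c "
from h import *
plan(.4915,-.142,.08,30)
grab('wrist','w2')"
```

```text
t 2.83 pos [0.5141 0.0052 0.0314] yaw 29.6 tiltz [ 3.6e-03 -6.0e-04 -1.0e+00] w 0.571 F [-1.22 -0.86  4.81] q [ 0.26  0.59 -0.49  2.07  0.49  0.59 -0.06]
  -> [-92.3 116.8 -48.6] spin -0.4
```

View pics/w2.png

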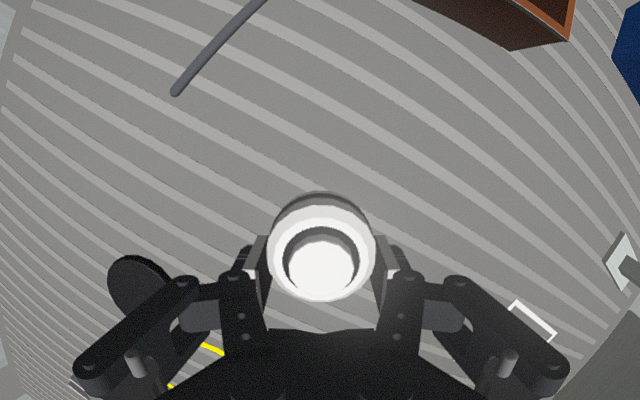

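Call:
step_arm --pt "0 0 -20 0 0.6" --pt "0 0 -50 0 0.6" --pt "0 0 -50 0 0.6" --pt "0 0 -50 0 0.6"

```text
t: 3.22
eef_pos: [0.5144, 0.0053, 0.0818]
tool_rot: [0.001, 0.967, 0.256, 0.003]
contact_force: [0.6, -0.5, -1.4]
gripper_width: 0.565
```

```bash
python3 - <<'E'
from h import *
plan(.4915,-.142,.08,30)
d=grab('wrist','w3'); o=bot.get_obs();P=(wcloud(d)-o['eef_pos'])@toolM(o)
m=(d['z_map']>0)&(abs(P[...,0])<.03)&(abs(P[...,1])<.04)&(d['frame'].min(2)>150)&(P[...,2]<.05)
print(m.sum(),np.median(P[m],0)); 
v,u=np.nonzero(m);print(u.min(),u.max(),v.min(),v.max())
for z in np.arange(-.03,.03,.004): print(round(z,3),(m&(abs(P[...,2]-z)<.002)).sum())
E
```

```text
t 3.22 pos [0.5144 0.0053 0.0818] yaw 29.6 tiltz [ 5.3e-03 -4.0e-04 -1.0e+00] w 0.565 F [ 0.61 -0.47 -1.39] q [ 0.31  0.51 -0.55  2.05  0.42  0.69  0.01]
  -> [-92.8 116.7   1.7] spin -0.4
7189 [ 0.00119245 -0.01088118 -0.00268641]
245 395 194 301
-0.03 0
-0.026 2
-0.022 6
-0.018 106
-0.014 3
-0.01 2840
-0.006 13
-0.002 3274
0.002 932
0.006 9
0.01 3
0.014 0
0.018 0
0.022 0
0.026 1
```

View pics/w3.png

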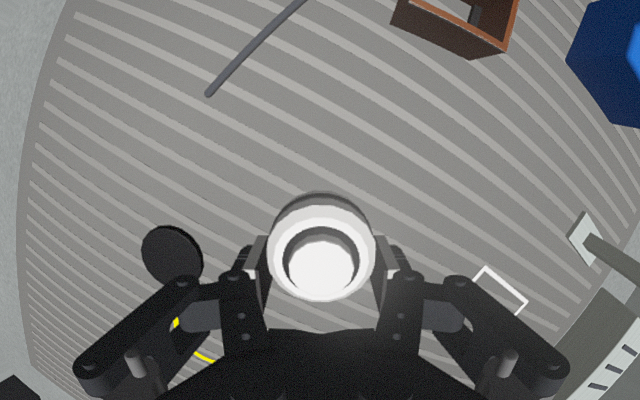

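```bash
python3 - <<'E'
from h import *
d=load('w3'); o=bot.get_obs();M=toolM(o);P=(wcloud(d)-o['eef_pos'])@M
g=(d['z_map']>0)&(abs(P[...,0])<.035)&(abs(P[...,1])<.05)&(d['frame'].min(2)>120)
for z0 in(-.0095,-.0015):
    m=g&(abs(P[...,2]-z0)<.0025); c,R=cv2.minEnclosingCircle(P[m][:,:2].astype(np.float32)); print(z0,c,R,np.median(P[m],0)[2])
c=cv2.minAreaRect(P[g&(abs(P[...,2]+.0095)<.0025)].astype(np.float32)[:,:2]);print(c)
m=g&(abs(P[...,2]+.0095)<.0025); q=P[m]; A=np.c_[q[:,:2],np.ones(len(q))]; print('slope',np.linalg.lstsq(A,q[:,2],rcond=None)[0])
E
```

```text
-0.0095 (0.001163492794148624, -0.006477872375398874) 0.014130341820418835 -0.010240409803171873
-0.0015 (0.0010660580592229962, -0.00663731899112463) 0.024859001860022545 -0.0018691070294037876Traceback (most recent call last):
  File "<stdin>", line 6, in <module>
cv2.error: OpenCV(4.12.0) /io/opencv/modules/imgproc/src/convhull.cpp:143: error: (-215:Assertion failed) total >= 0 && (depth == CV_32F || depth == CV_32S) in function 'convexHull'
```

```bash
python3 -c "
from h import *
plan(.4934,-.1457,.07,30)"
```

```text
t 3.27 pos [0.5133 0.0051 0.0805] yaw 29.6 tiltz [ 2.6e-03 -6.0e-04 -1.0e+00] w 0.567 F [-0.79 -0.44 -1.86] q [ 0.31  0.52 -0.55  2.05  0.42  0.69  0.01]
  -> [-91.9 121.2  10.6] spin -0.4
```

Call:
step_arm --pt "-93 121 5 0 0.6" --pt "-93 121 5 0 0.6" --pt "-93 121 5 0 0.6" --pt "-93 121 5 0 0.6" --pt "-93 121 5 0 0.6" --pt "-93 121 5 0 0.6" --pt "-93 121 5 0 0.6"

```text
t: 3.85
eef_pos: [0.4914, -0.1449, 0.0738]
tool_rot: [-0.001, 0.967, 0.256, -0.0]
contact_force: [0.1, 0.0, -1.0]
gripper_width: 0.57
```

```bash
python3 - <<'E'
from h import *
for t in('w4',): d=grab('wrist',t)
grab('side','side4'); grab('scene','scene4')
plan(.4934,-.1457,.0325,30)
P=wcloud(d); hsv=cv2.cvtColor(d['frame'],cv2.COLOR_RGB2HSV).astype(int)
def circ(q):
    A=np.c_[2*q,np.ones(len(q))]; s=np.linalg.lstsq(A,(q**2).sum(1),rcond=None)[0]; return s[:2],np.sqrt(s[2]+s[0]**2+s[1]**2)
def ringm(Q,fr):
    h=cv2.cvtColor(fr,cv2.COLOR_RGB2HSV).astype(int)
    return (abs(Q[...,0]-.49)<.08)&(abs(Q[...,1]+.143)<.08)&(h[...,0]>20)&(h[...,0]<35)&(h[...,1]>120)&(abs(Q[...,2])<.015)
m=ringm(P,d['frame']); print('wr ring',m.sum(),circ(P[m][:,:2]))
m=(d['z_map']>0)&(abs(P[...,0]-.492)<.05)&(abs(P[...,1]+.14)<.05)&(d['frame'].min(2)>120)&(P[...,2]>.08)&(P[...,2]<.092)
print(m.sum(),np.median(P[m][:,2]),cv2.minEnclosingCircle(P[m][:,:2].astype(np.float32)))
E
python3 -c "
from h import *
crop('side4',280,200,430,320,'c5',5)"
```

```text
t 4.0 pos [ 0.492  -0.1439  0.0742] yaw 29.8 tiltz [-0.e+00  8.e-04 -1.e+00] w 0.569 F [ 0.31  1.17 -1.41] q [ 0.59  0.52 -0.53  2.05  0.42  0.67  0.31]
  -> [ 0.3  2.3 41.7] spin -0.2
wr ring 1733 (array([ 0.4913683 , -0.14057049]), np.float64(0.03860204751012849))
3099 0.08283821098128318 ((0.4858420789241791, -0.13477319478988647), 0.030384475365281105)
```

View pics/c5.png

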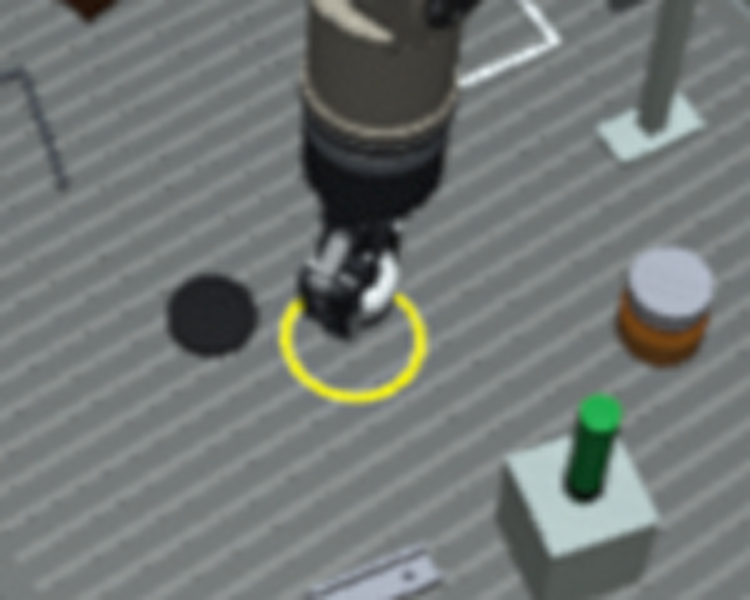

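View pics/w4.png

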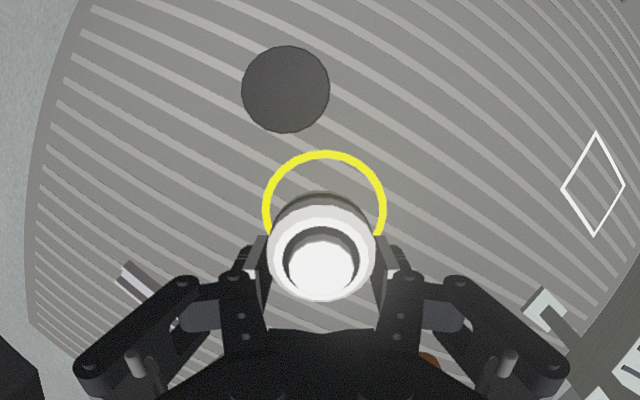

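Call:
step_arm --pt "0 3 20 0 0.6" --pt "0 3 36 0 0.6" --pt "0 3 42 0 0.6" --pt "0 3 42 0 0.6" --pt "0 3 42 0 0.6" --pt "0 3 42 0 0.3" --pt "0 3 42 0 0.3" --pt "0 3 42 0 0.25"

```text
t: 4.67
eef_pos: [0.4937, -0.1481, 0.0328]
tool_rot: [0.0, 0.967, 0.256, 0.0]
contact_force: [0.0, 0.6, 0.9]
gripper_width: 0.744
```

```bash
python3 -c "
from h import *
plan(.4934,-.1457,.0325,30)
grab('wrist','w5')"
```

```text
t 4.67 pos [ 0.4937 -0.1481  0.0328] yaw 29.7 tiltz [ 9.e-04 -2.e-04 -1.e+00] w 0.744 F [0.01 0.57 0.93] q [ 0.56  0.59 -0.48  2.06  0.48  0.6   0.26]
  -> [ 0.9 -2.2  0.3] spin -0.3
```

View pics/w5.png

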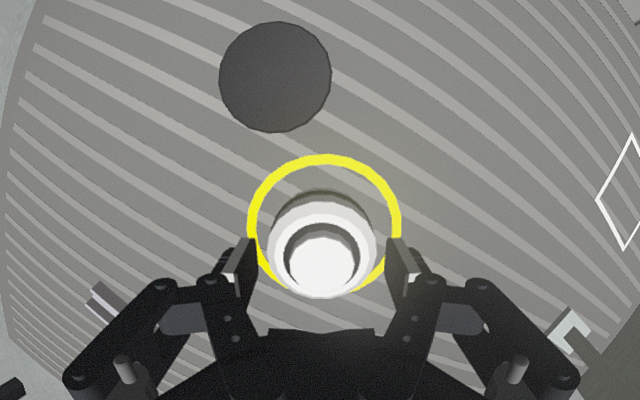

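Released. I'll lift to check the placement.

Call:
step_arm --pt "0 0 -35 0 0.25" --pt "0 0 -75 0 0.25" --pt "0 0 -100 0 0.3" --pt "0 0 -100 0 1" --pt "0 0 -100 0 1" --pt "0 0 -100 0 1"

```text
t: 5.22
eef_pos: [0.4927, -0.1485, 0.132]
tool_rot: [0.0, 0.967, 0.256, -0.0]
contact_force: [-0.5, 0.5, -0.7]
gripper_width: 0.281
```

```bash
cat > chk.py <<'E'
from h import *
import sys
def circ(q):
    A=np.c_[2*q,np.ones(len(q))]; s=np.linalg.lstsq(A,(q**2).sum(1),rcond=None)[0]; return s[:2].round(4),np.sqrt(s[2]+s[0]**2+s[1]**2).round(4)
for cam in('wrist','side','scene'):
    d=grab(cam,cam+'_'+sys.argv[1]); P=wcloud(d) if cam=='wrist' else cloud(d)
    h=cv2.cvtColor(d['frame'],cv2.COLOR_RGB2HSV).astype(int)
    n=(d['z_map']>0)&(abs(P[...,0]-.49)<.08)&(abs(P[...,1]+.143)<.08)
    m=n&(h[...,0]>20)&(h[...,0]<35)&(h[...,1]>120)&(P[...,2]<.02)
    try:
        print(cam,'ring',m.sum(),circ(P[m][:,:2]))
        for a,b in((.026,.05),(.037,.05)):
            m=n&(P[...,2]>a)&(P[...,2]<b)&(d['frame'].min(2)>100); c,R=cv2.minEnclosingCircle(P[m][:,:2].astype(np.float32)); print('  btn',np.round(c,4),round(R,4),np.median(P[m][:,2]).round(4))
    except Exception as e: print(e)
plan(.4934,-.1457,.0325,30)
E
python3 chk.py 6
```

```text
wrist ring 1619 (array([ 0.4914, -0.1406]), np.float64(0.0387))
  btn [ 0.4902 -0.1412] 0.0253 0.033
  btn [ 0.4901 -0.1411] 0.0141 0.0405
side ring 149 (array([ 0.4924, -0.1434]), np.float64(0.039))
  btn [ 0.4909 -0.1448] 0.0263 0.0338
  btn [ 0.4907 -0.1495] 0.0183 0.04
scene ring 87 (array([ 0.4916, -0.1423]), np.float64(0.0384))
  btn [ 0.4915 -0.1437] 0.0252 0.0359
  btn [ 0.4911 -0.144 ] 0.021 0.042
t 5.37 pos [ 0.4923 -0.1481  0.1311] yaw 29.7 tiltz [-2.3e-03  7.0e-04 -1.0e+00] w 0.016 F [-0.5   0.23 -0.77] q [ 0.65  0.44 -0.59  2.01  0.34  0.79  0.38]
  -> [ 2.3 -1.4 98.6] spin -0.3
```

View pics/wrist_6.png

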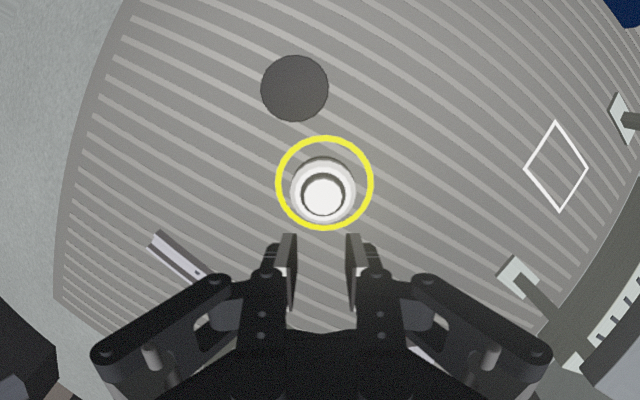

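Button is within about 2 mm of the ring's centre. Now the press, with the jaws shut.

Call:
step_arm --pt "1 -5 35 0 1" --pt "1 -5 58 0 1" --pt "1 -5 64 0 1" --pt "1 -5 70 0 1" --pt "1 -5 74 0 1" --pt "1 -5 77 0 1" --pt "1 -5 79 0 1" --pt "1 -5 79 0 1"

```text
t: 6.03
eef_pos: [0.4915, -0.1431, 0.0571]
tool_rot: [0.001, 0.967, 0.256, -0.001]
contact_force: [-15.8, 3.2, 42.4]
gripper_width: 0.003
```

```bash
python3 -c "
from h import *
plan(.4905,-.143,.0575,30)
grab('wrist','w7')"
```

```text
t 6.03 pos [ 0.4915 -0.1431  0.0571] yaw 29.7 tiltz [-0.0015 -0.003  -1.    ] w 0.003 F [-15.76   3.15  42.45] q [ 0.57  0.55 -0.52  2.06  0.45  0.64  0.27]
  -> [-0.8 -0.6 -0.4] spin -0.3
```

View pics/w7.png

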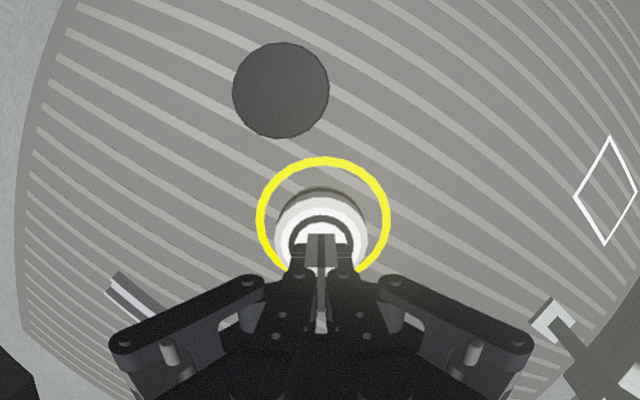

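The cap is fully down: the tip stopped 5 mm below the cap's released height, with a firm force. Now I'll back off and check the button, then measure the tube.

Call:
step_arm --pt "0 0 -15 0 1" --pt "0 0 -40 0 1" --pt "0 0 -80 0 0.5" --pt "0 0 -120 0 0.2" --pt "0 0 -160 0 0.2" --pt "0 0 -160 0 0.2"

```text
t: 6.58
eef_pos: [0.4966, -0.1437, 0.222]
tool_rot: [0.004, 0.967, 0.256, 0.006]
contact_force: [1.7, 1.0, -0.0]
gripper_width: 0.566
```

```bash
python3 chk.py 8; python3 - <<'E'
from h import *
for t in('side0','scene0'):
    d=load(t);P=cloud(d);h=cv2.cvtColor(d['frame'],cv2.COLOR_RGB2HSV).astype(int)
    m=(d['z_map']>0)&(abs(P[...,0]-.48)<.08)&(abs(P[...,1]-.32)<.05)&(h[...,0]>95)&(h[...,0]<125)&(h[...,1]>80)&(P[...,2]>.015)
    q=P[m]; nz=d['z_map']
    # local normals clustering via plane RANSAC
    rng=np.random.default_rng(0); left=q.copy()
    for k in range(4):
        best=None
        for i in range(2000):
            a,b,c=left[rng.choice(len(left),3,False)]; n=np.cross(b-a,c-a)
            if np.linalg.norm(n)<2e-5: continue
            n/=np.linalg.norm(n); s=abs((left-a)@n)<.0015
            if best is None or s.sum()>best[0]: best=(s.sum(),s)
        w=left[best[1]]; c=w.mean(0); n=np.linalg.svd(w-c)[2][2]; print(t,len(left),best[0],'c',c.round(4),'n',n.round(3))
        left=left[~best[1]]
        if len(left)<20: break
E
```

```text
wrist ring 879 (array([ 0.4915, -0.1406]), np.float64(0.0386))
  btn [ 0.4905 -0.1411] 0.0255 0.033
  btn [ 0.4901 -0.1412] 0.0142 0.0405
side ring 149 (array([ 0.4923, -0.1434]), np.float64(0.039))
  btn [ 0.4903 -0.1447] 0.0262 0.0335
  btn [ 0.4905 -0.1477] 0.0168 0.0402
scene ring 89 (array([ 0.4916, -0.1424]), np.float64(0.0386))
  btn [ 0.4909 -0.1427] 0.0264 0.0354
  btn [ 0.4923 -0.1441] 0.0218 0.0422
t 6.73 pos [ 0.492  -0.1437  0.2144] yaw 29.7 tiltz [ 0.0022 -0.0013 -1.    ] w 0.797 F [-0.69  0.26 -1.53] q [ 0.71  0.32 -0.65  1.95  0.24  0.95  0.46]
  -> [ -0.    2.  181.9] spin -0.3
side0 305 82 c [0.4864 0.3074 0.0744] n [-0.196 -0.98  -0.016]
side0 223 58 c [0.5065 0.3206 0.0755] n [-0.865  0.166 -0.474]
side0 165 45 c [0.4869 0.3044 0.0709] n [ 0.199  0.98  -0.001]
side0 120 35 c [0.4805 0.3435 0.0846] n [-0.323 -0.942 -0.09 ]
scene0 349 101 c [0.5093 0.3205 0.0726] n [-0.87   0.142 -0.473]
scene0 248 65 c [0.502  0.3216 0.0798] n [-0.85   0.186 -0.494]
scene0 183 55 c [0.488  0.3079 0.073 ] n [0.253 0.964 0.083]
scene0 128 32 c [0.4848 0.3123 0.0766] n [ 0.169  0.986 -0.006]
```

View pics/side_8.png

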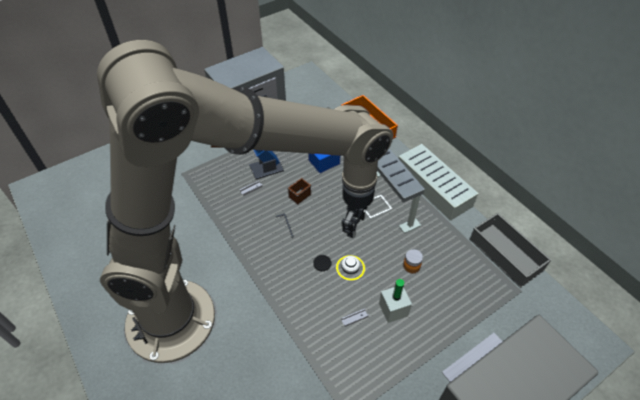

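```bash
python3 -c "
from h import *
plan(.5085,-.316,.23,80)"
```

```text
t 6.73 pos [ 0.492  -0.1437  0.2144] yaw 29.7 tiltz [ 0.0022 -0.0013 -1.    ] w 0.797 F [-0.69  0.26 -1.53] q [ 0.71  0.32 -0.65  1.95  0.24  0.95  0.46]
  -> [-70.9 157.9 -15.3] spin -50.3
```

Call:
step_arm --pt "-71 158 -15 -50 0" --pt "-71 158 -15 -50 0" --pt "-71 158 -15 -50 0" --pt "-71 158 -15 -50 0" --pt "-71 158 -15 -50 0" --pt "-71 158 -15 -50 0" --pt "-71 158 -15 -50 0" --pt "-71 158 -15 -50 0" --pt "-71 158 -15 -50 0"

```text
t: 7.48
eef_pos: [0.5076, -0.3155, 0.227]
tool_rot: [-0.001, 0.769, 0.639, -0.0]
contact_force: [0.0, -0.1, 0.4]
gripper_width: 0.999
```

```bash
python3 - <<'E'
from h import *
d=grab('wrist','w9'); plan(.5085,-.316,.136,80)
P=wcloud(d); h=cv2.cvtColor(d['frame'],cv2.COLOR_RGB2HSV).astype(int)
m=(d['z_map']>0)&(h[...,0]>45)&(h[...,0]<80)&(h[...,1]>100)&(abs(P[...,2]-.153)<.006)
print(m.sum(),np.median(P[m][:,2]),cv2.minEnclosingCircle(P[m][:,:2].astype(np.float32)))
E
```

```text
t 7.53 pos [ 0.5078 -0.3154  0.2273] yaw 79.5 tiltz [-0.0013  0.0012 -1.    ] w 0.999 F [ 0.81  0.69 -0.11] q [ 1.01  0.48 -0.75  1.73  0.36  1.07  1.53]
  -> [-0.5  0.9 91.3] spin -0.5
710 0.15249527563882348 ((0.5084188580513, -0.3121533691883087), 0.010672824457287788)
```

View pics/w9.png

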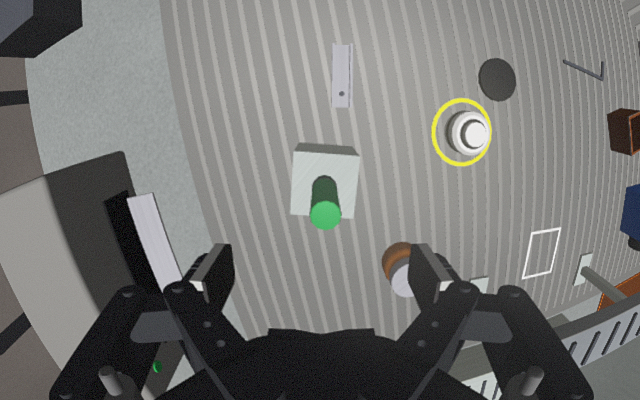

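Driver top is at (326,215) and the jaws are centred on it. I'll descend and grip.

Call:
step_arm --pt "1 1 35 0 0" --pt "1 1 70 0 0" --pt "1 1 91 0 0" --pt "1 1 91 0 0" --pt "1 1 91 0 0.9" --pt "1 1 91 0 0.9" --pt "1 1 91 0 0.9" --pt "1 1 91 0 0.9" --pt "1 1 91 0 0.9" --pt "1 1 91 0 0.9" --pt "1 1 71 0 0.9" --pt "1 1 31 0 0.9" --pt "1 1 -9 0 0.9" --pt "1 1 -49 0 0.9" --pt "1 1 -69 0 0.9" --pt "1 1 -69 0 0.9" --newtons 30

```text
t: 8.87
eef_pos: [0.512, -0.3155, 0.3034]
tool_rot: [0.005, 0.768, 0.641, 0.002]
contact_force: [1.3, 0.4, -0.3]
gripper_width: 0.251
```

```bash
python3 - <<'E'
from h import *
d=grab('wrist','w10'); plan(.47,.328,.3,80)
o=bot.get_obs();P=(wcloud(d)-o['eef_pos'])@toolM(o); h=cv2.cvtColor(d['frame'],cv2.COLOR_RGB2HSV).astype(int)
m=(d['z_map']>0)&(h[...,0]>45)&(h[...,0]<80)&(h[...,1]>100)&(abs(P[...,0])<.02)
print(m.sum(),P[m].min(0),P[m].max(0),np.median(P[m],0))
grab('side','side10')
E
```

```text
t 8.92 pos [ 0.5106 -0.3153  0.3003] yaw 79.7 tiltz [ 0.0045 -0.0031 -1.    ] w 0.244 F [-0.64 -0.24 -0.76] q [ 1.04  0.41 -0.78  1.65  0.31  1.2   1.58]
  -> [ 625.6 -155.4   -1.9] spin -0.3
3269 [-0.01798002 -0.01948648 -0.08545839] [0.01935488 0.24886328 0.29824617] [ 0.00012021 -0.00679638 -0.01657935]
```

View pics/w10.png

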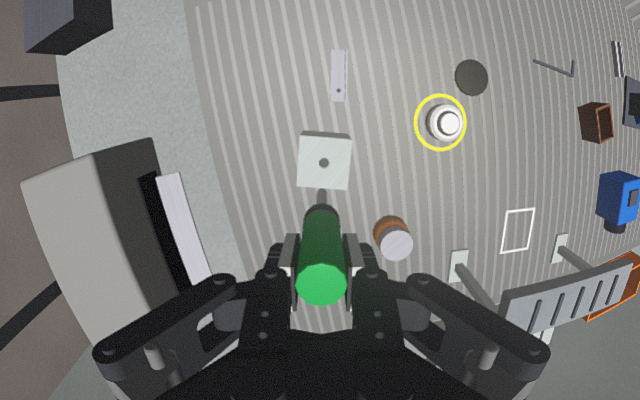

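View pics/side10.png

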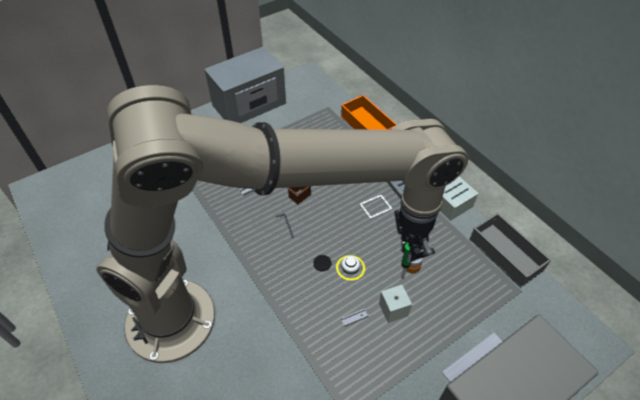

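The block is empty and the driver hangs upright in the jaws with its tip at z ≈ 0.177. Next I'll carry it over to above the tube's mouth.

Call:
step_arm --pt "626 -152 0 0 0.9" --pt "626 -152 0 0 0.9" --pt "626 -152 0 0 0.9" --pt "626 -152 0 0 0.9" --pt "626 -152 0 0 0.9" --pt "626 -152 0 0 0.9" --pt "626 -152 0 0 0.9" --pt "626 -152 0 0 0.9" --pt "626 -152 0 0 0.9" --pt "626 -152 0 0 0.9" --pt "626 -152 0 0 0.9" --pt "626 -152 0 0 0.9" --pt "626 -152 0 0 0.9" --pt "626 -152 0 0 0.9" --pt "626 -152 0 0 0.9" --pt "626 -152 0 0 0.9" --pt "626 -152 0 0 0.9" --pt "626 -152 0 0 0.9" --pt "626 -152 0 0 0.9" --pt "626 -152 0 0 0.9"

```text
t: 10.63
eef_pos: [0.4724, 0.326, 0.2963]
tool_rot: [0.0, 0.769, 0.64, -0.001]
contact_force: [-0.1, -1.0, -0.1]
gripper_width: 0.253
```

```bash
python3 - <<'E'
from h import *
d=grab('wrist','w11'); grab('side','side11'); grab('scene','scene11'); plan(.473,.3274,.3,80)
crop('side11',220,90,320,190,'c11a',5);crop('scene11',290,90,400,200,'c11b',5)
a=cv2.imread('pics/c11a.png');b=cv2.imread('pics/c11b.png')[:500,:500];a=cv2.resize(a,(400,400));b=cv2.resize(b,(400,400));cv2.imwrite('pics/c11.png',np.hstack([a,b]))
E
```

```text
t 10.78 pos [0.4725 0.3266 0.2971] yaw 79.6 tiltz [ 2.e-04 -9.e-04 -1.e+00] w 0.249 F [ 0.09  0.25 -0.96] q [ 0.03  0.43 -0.98  1.7   0.38  1.21  0.34]
  -> [ 0.9  0.3 -2.9] spin -0.4
```

View pics/w11.png

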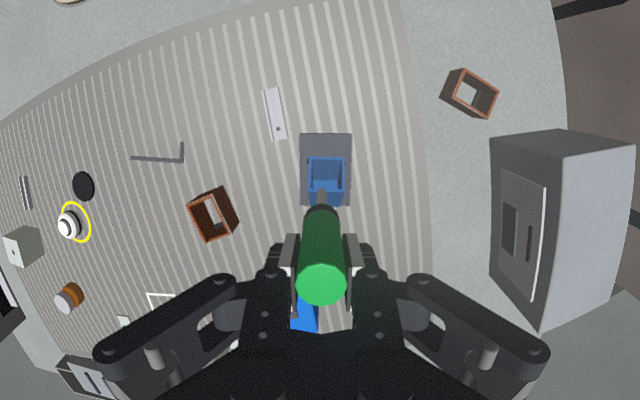

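View pics/c11.png

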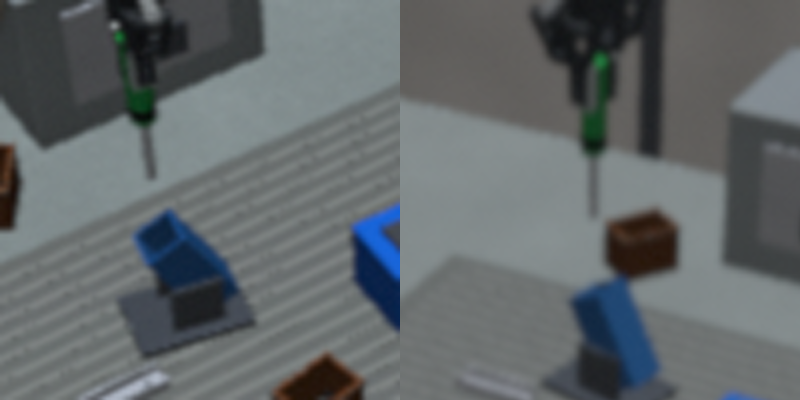

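```bash
python3 - <<'E'
from h import *
crop('w11',280,120,370,220,'c11w',6)
d=load('w11');P=wcloud(d); h=cv2.cvtColor(d['frame'],cv2.COLOR_RGB2HSV).astype(int)
m=(d['z_map']>0)&(h[...,0]>95)&(h[...,0]<125)&(h[...,1]>100)&(abs(P[...,0]-.48)<.06)&(abs(P[...,1]-.32)<.06)
q=P[m];print(m.sum(),q[:,2].max())
E
```

```text
1803 0.37924275587978074
```

View pics/c11w.png

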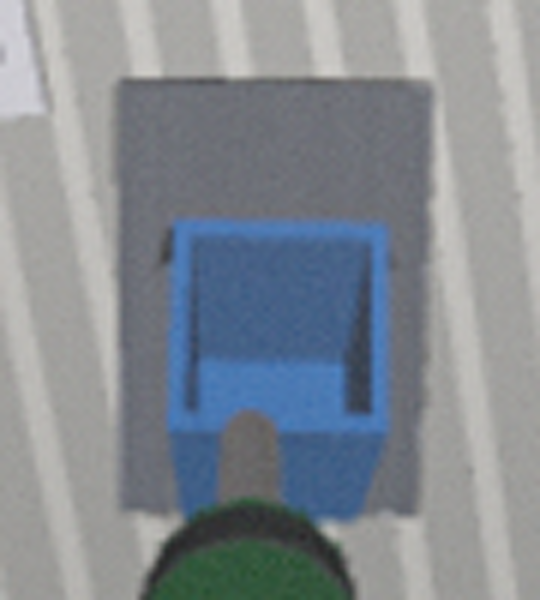

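```bash
python3 - <<'E'
from h import *
d=load('w11')
n=wpl(d,np.array([311.7,341.7]),np.array([159.7,159.7]),.097);f_=wpl(d,np.array([312.5,342]),np.array([188.,188]),.112)
print(n.round(4),f_.round(4),'center',np.vstack([n,f_]).mean(0).round(4), 'w',np.linalg.norm(n[0]-n[1]),np.linalg.norm(f_[0]-f_[1]),'depth',np.linalg.norm(n.mean(0)-f_.mean(0)))
print('yaw',np.degrees(np.arctan2(*(n[1]-n[0])[[1,0]])))
print('tip',wpl(d,321.7,190.5,.174).round(4)); print(toolM().round(3), bot.get_obs()['eef_pos'])
E
```

```text
[[0.4558 0.3195 0.097 ]
 [0.4615 0.3504 0.097 ]] [[0.4822 0.3157 0.112 ]
 [0.4877 0.3453 0.112 ]] center [0.4718 0.3327 0.1045] w 0.031399963102895556 0.03009966723237726 depth 0.030556398503568078
yaw 79.58008750502478
tip [0.4693 0.3275 0.174 ]
[[ 0.181  0.983  0.   ]
 [ 0.983 -0.181 -0.001]
 [-0.001  0.    -1.   ]] [0.4725286  0.32657828 0.2971035 ]
```

```bash
python3 - <<'E'
from h import *
def rp(d,u,v,z):
    c=np.array([(u-d['cx'])/f(d),(v-d['cy'])/f(d),1]); w=d['R'].T@c; o=-d['R'].T@d['t']; return (o+w*(z-o[2])/w[2]).round(4)
a=load('side11');b=load('scene11')
print(rp(a,258,134.7,.174),rp(b,338.5,144,.174))
# triangulate
A=[];B=[]
for d,u,v in((a,258,134.7),(b,338.5,144)):
    w=d['R'].T@np.array([(u-d['cx'])/f(d),(v-d['cy'])/f(d),1]);w/=np.linalg.norm(w);o=-d['R'].T@d['t'];I=np.eye(3)-np.outer(w,w);A.append(I);B.append(I@o)
print(np.linalg.lstsq(np.vstack(A),np.hstack(B),rcond=None)[0])
E
```

```text
[0.4698 0.3155 0.174 ] [0.474  0.3256 0.174 ]
[0.473214   0.3226242  0.17169397]
```

Wrist and fixed cameras agree that the mouth is about 5 mm further along +y from the blade. I'll shift and lower the tip into the mouth.

Call:
step_arm --pt "5 2 0 0 0.9" --pt "5 2 10 0 0.9" --pt "5 2 40 0 0.9" --pt "5 2 60 0 0.9" --pt "5 2 75 0 0.9" --pt "5 2 82 0 0.9" --pt "5 2 82 0 0.9"

```text
t: 11.37
eef_pos: [0.4741, 0.3318, 0.2133]
tool_rot: [-0.0, 0.768, 0.641, -0.002]
contact_force: [0.5, 0.2, -0.4]
gripper_width: 0.248
```

```bash
python3 - <<'E'
from h import *
d=grab('wrist','w12'); grab('side','side12'); grab('scene','scene12'); plan(.473,.3324,.2,80)
crop('side12',230,100,310,180,'c11a',5);crop('scene12',300,110,380,190,'c11b',5)
a=cv2.imread('pics/c11a.png');b=cv2.imread('pics/c11b.png');cv2.imwrite('pics/c12.png',np.hstack([a,b]))
E
```

```text
t 11.52 pos [0.4751 0.3332 0.2162] yaw 79.7 tiltz [ 0.0011  0.0011 -1.    ] w 0.249 F [-0.35  1.01 -0.41] q [-0.02  0.52 -0.93  1.78  0.47  1.08  0.27]
  -> [-1.2 -2.  16.2] spin -0.3
```

View pics/w12.png

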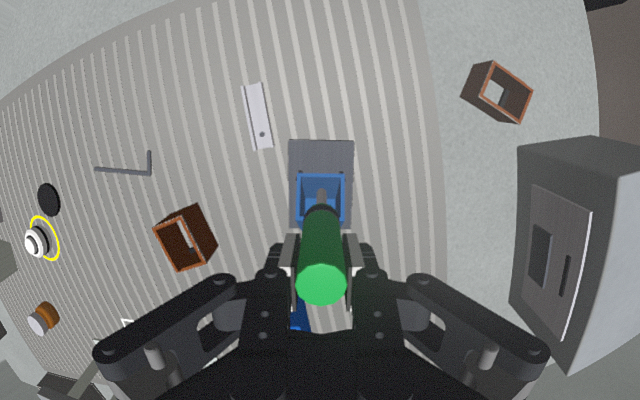

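View pics/c12.png

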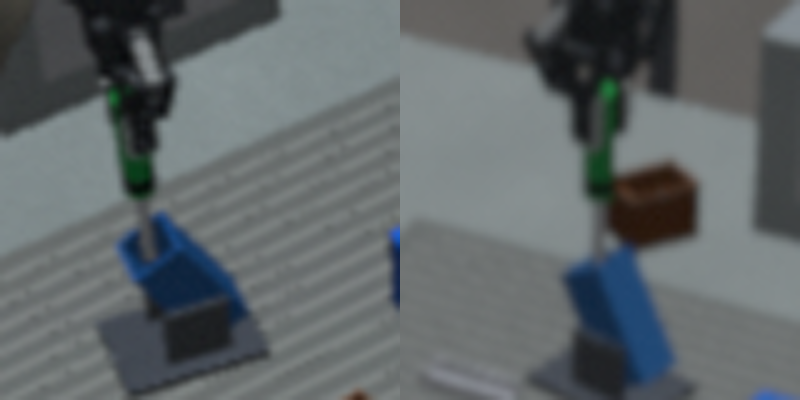

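Call:
step_arm --pt "-1 0 14 0 0.9" --pt "-1 -10 17 0 0.9" --pt "-1 -20 20 0 0.9" --pt "-1 -30 23 0 0.9" --pt "-1 -40 27 0 0.9" --pt "-1 -50 31 0 0.9" --pt "-1 -58 34 0 0.9" --pt "-1 -58 34 0 0.9"

```text
t: 12.18
eef_pos: [0.415, 0.3425, 0.1807]
tool_rot: [-0.0, 0.767, 0.642, -0.001]
contact_force: [0.8, 0.0, -0.4]
gripper_width: 0.245
```

```bash
python3 - <<'E'
from h import *
d=grab('wrist','w13'); grab('side','side13'); grab('scene','scene13'); plan(.473,.3324,.2,80)
crop('side13',230,100,310,180,'c11a',5);crop('scene13',300,110,380,190,'c11b',5)
a=cv2.imread('pics/c11a.png');b=cv2.imread('pics/c11b.png');cv2.imwrite('pics/c13.png',np.hstack([a,b]))
E
```

```text
t 12.33 pos [0.4169 0.342  0.181 ] yaw 79.7 tiltz [-1.4e-03 -5.0e-04 -1.0e+00] w 0.247 F [ 0.64 -0.74 -0.14] q [-0.08  0.5  -0.93  1.9   0.49  0.98  0.16]
  -> [  0.6  56.9 -19.1] spin -0.3
```

View pics/w13.png

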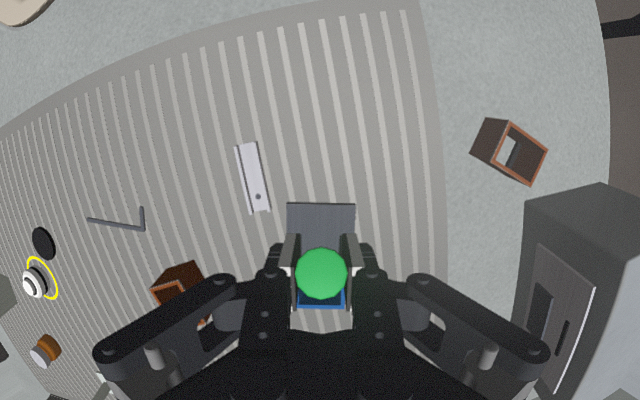

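View pics/c13.png

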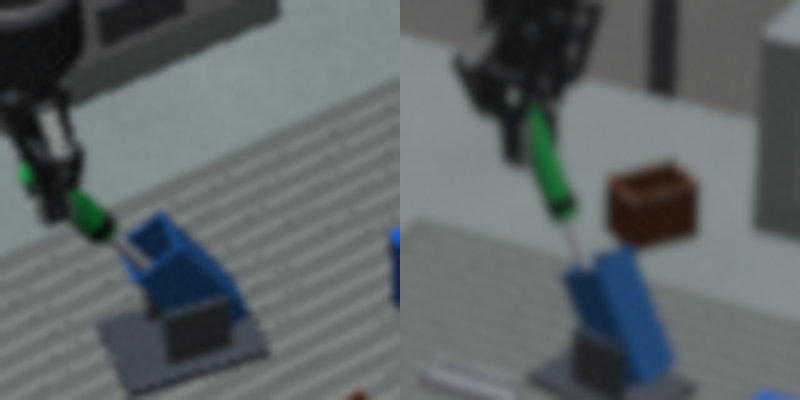

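The driver pivoted in the jaws and is parallel to the tube in both views. I'll centre it and slide it in along the tube's axis.

Call:
step_arm --pt "0 6 -3 0 0.9" --pt "0 11 -6 0 0.9" --pt "0 16 3 0 0.9" --pt "0 21 12 0 0.9" --pt "0 26 21 0 0.9" --pt "0 30 29 0 0.9" --pt "0 35 38 0 0.9" --pt "0 35 38 0 0.9"

```text
t: 13.0
eef_pos: [0.4523, 0.3344, 0.1408]
tool_rot: [-0.0, 0.768, 0.64, -0.002]
contact_force: [-0.1, -0.2, -0.7]
gripper_width: 0.25
```

```bash
python3 - <<'E'
from h import *
d=grab('wrist','w14'); grab('side','side14'); grab('scene','scene14'); plan(.473,.3324,.2,80)
crop('side14',230,100,310,180,'c11a',5);crop('scene14',300,110,380,190,'c11b',5)
a=cv2.imread('pics/c11a.png');b=cv2.imread('pics/c11b.png');cv2.imwrite('pics/c14.png',np.hstack([a,b]))
E
```

```text
t 13.15 pos [0.4517 0.3361 0.1432] yaw 79.7 tiltz [-5.e-04  2.e-04 -1.e+00] w 0.247 F [ 0.1   0.49 -1.25] q [-0.09  0.58 -0.88  1.88  0.55  0.94  0.17]
  -> [  0.2  21.6 -56.8] spin -0.3
```

View pics/c14.png

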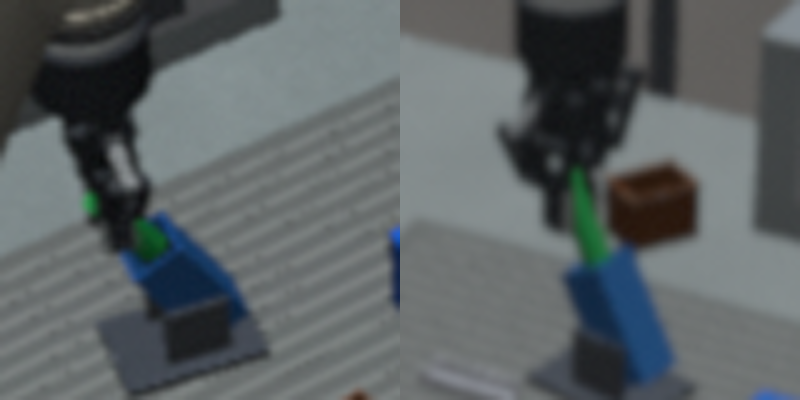

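The handle is inside the mouth and no contact force shows. I'll release it and retreat upward.

Call:
step_arm --pt "0 0 0 0 0.3" --pt "0 0 0 0 0.3" --pt "0 0 0 0 0.3" --pt "0 0 0 0 0.3" --pt "0 0 -40 0 0.3" --pt "0 0 -80 0 0.3" --pt "0 0 -100 0 0.2" --pt "0 0 -100 0 0.2"

```text
t: 13.82
eef_pos: [0.4534, 0.3383, 0.2486]
tool_rot: [0.0, 0.768, 0.641, 0.004]
contact_force: [0.7, 0.0, -0.4]
gripper_width: 0.8
```

```bash
python3 - <<'E'
from h import *
d=grab('wrist','w15'); grab('side','side15'); grab('scene','scene15'); plan(.5154,.165,.2,10)
crop('side15',230,100,310,180,'c11a',5);crop('scene15',300,110,380,190,'c11b',5)
a=cv2.imread('pics/c11a.png');b=cv2.imread('pics/c11b.png');cv2.imwrite('pics/c15.png',np.hstack([a,b]))
P=cloud(load('scene15'));h=cv2.cvtColor(load('scene15')['frame'],cv2.COLOR_RGB2HSV).astype(int)
for t,P in(('side15',cloud(load('side15'))),('scene15',cloud(load('scene15'))),('w15',wcloud(d))):
    h=cv2.cvtColor(load(t)['frame'],cv2.COLOR_RGB2HSV).astype(int)
    m=(h[...,0]>45)&(h[...,0]<80)&(h[...,1]>100)&(abs(P[...,0]-.45)<.08)&(abs(P[...,1]-.33)<.06)
    q=P[m]
    if m.sum()>5: print(t,m.sum(),q.max(0).round(4),q.mean(0).round(4), 'along a max', ((q-[.472,.332,.1045])@[-.472,.0835,.8776]).max().round(4))
E
```

```text
t 13.97 pos [0.4519 0.3353 0.2429] yaw 79.7 tiltz [ 1.e-04 -8.e-04 -1.e+00] w 0.799 F [-0.06  0.9  -0.32] q [-0.01  0.47 -0.96  1.79  0.43  1.11  0.27]
  -> [-156.1   93.    43.1] spin 69.7
side15 101 [0.4852 0.3462 0.1512] [0.4536 0.3268 0.1264] along a max 0.0572
scene15 73 [0.477  0.3401 0.151 ] [0.4591 0.3287 0.1269] along a max 0.0529
w15 1058 [0.4809 0.353  0.3684] [0.4473 0.336  0.1476] along a max 0.2757
```

View pics/c15.png

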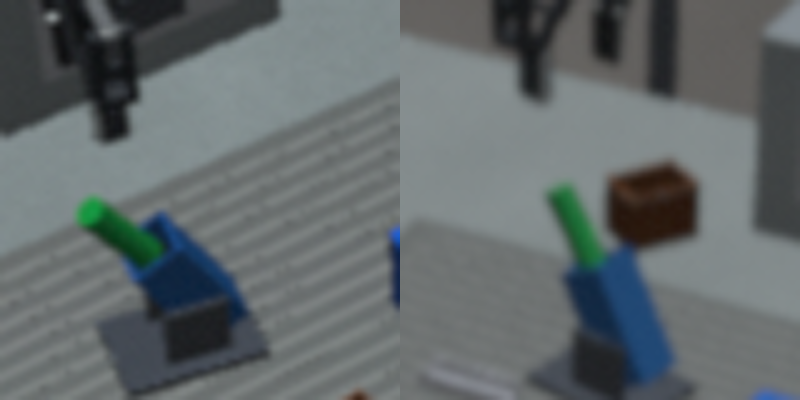

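View pics/w15.png

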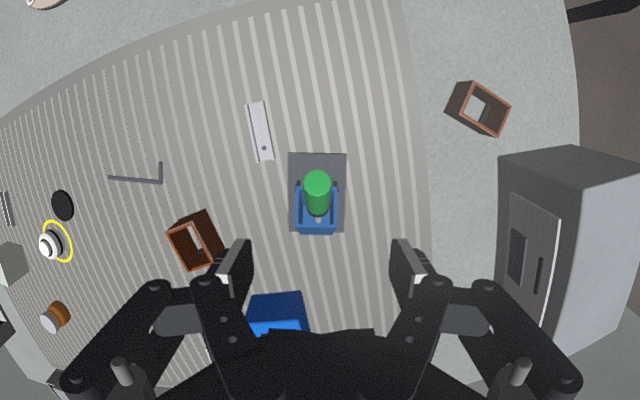

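The driver is seated: about 55 mm of handle protrudes. Next I'll move above the hood nearest the base, at (195,240) in this view.

Call:
step_arm --pt "-156 93 43 70 0" --pt "-156 93 43 70 0" --pt "-156 93 43 70 0" --pt "-156 93 43 70 0" --pt "-156 93 43 70 0" --pt "-156 93 43 70 0" --pt "-156 93 43 70 0" --pt "-156 93 43 70 0" --pt "-156 93 43 70 0" --pt "-156 93 43 70 0" --pt "-156 93 43 70 0" --pt "-156 93 43 70 0"

```text
t: 14.97
eef_pos: [0.5148, 0.1653, 0.1991]
tool_rot: [0.0, 0.996, 0.086, -0.001]
contact_force: [0.0, 0.5, 1.3]
gripper_width: 1.002
```

```bash
cat > hood.py <<'E'
from h import *
import sys
d=grab('wrist',sys.argv[1]); x,y=float(sys.argv[2]),float(sys.argv[3])
P=wcloud(d); m=(d['z_map']>0)&(abs(P[...,0]-x)<.055)&(abs(P[...,1]-y)<.055)&(P[...,2]>.044)&(P[...,2]<.057)
c,s,a=cv2.minAreaRect(P[m][:,:2].astype(np.float32)); print('hood',m.sum(),np.round(c,4),np.round(s,4),a)
plan(*c,.035)
E
python3 hood.py w16 .515 .165
```

```text
hood 1174 [0.5153 0.1653] [0.062  0.0451] 11.142729759216309
t 15.02 pos [0.515  0.1654 0.1993] yaw 9.9 tiltz [-1.6e-03 -7.0e-04 -1.0e+00] w 0.999 F [-0.32  0.1   0.19] q [ 0.1   0.39 -0.66  1.9   0.29  0.95 -0.52]
  -> [6.000e-01 1.000e-01 1.643e+02] spin 0
```

View pics/w16.png

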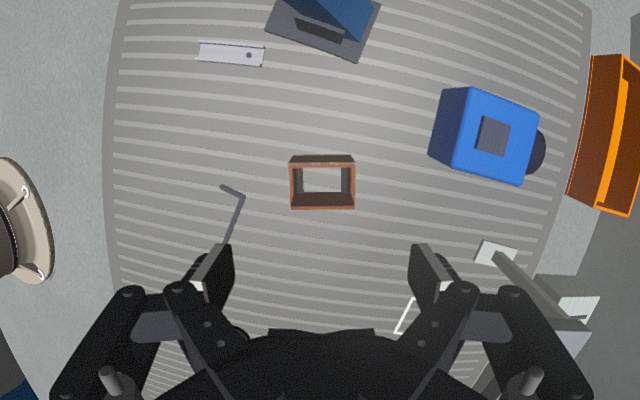

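```bash
python3 -c "
from h import *
d=load('w16');print(wpl(d,np.array([220,243,228]),np.array([187,195,238]),.006))
M=toolM();print(((wpl(d,np.array([220,243,228]),np.array([187,195,238]),.006)-bot.get_obs()['eef_pos'])@M).round(3))"
```

```text
[[0.40864216 0.13456757 0.006     ]
 [0.43540826 0.13002254 0.006     ]
 [0.42215252 0.07556311 0.006     ]]
[[-0.11   0.012  0.194]
 [-0.084  0.021  0.193]
 [-0.107  0.073  0.194]]
```

Call:
step_arm --pt "0 0 40 -1 0" --pt "0 0 80 -1 0" --pt "0 0 120 -1 0" --pt "0 0 150 -1 0" --pt "0 0 164 -1 0" --pt "0 0 164 -1 0" --pt "0 0 164 -1 0.6" --pt "0 0 164 -1 0.6" --pt "0 0 164 -1 0.6" --pt "0 0 164 -1 0.6" --pt "0 0 164 -1 0.6" --pt "0 0 144 -1 0.6" --pt "0 0 114 -1 0.6" --pt "0 0 114 -1 0.6" --newtons 25

```text
t: 16.18
eef_pos: [0.5183, 0.1671, 0.0913]
tool_rot: [-0.001, 0.996, 0.093, 0.004]
contact_force: [1.3, 0.9, -1.0]
gripper_width: 0.702
```

```bash
python3 - <<'E'
from h import *
d=grab('wrist','w17'); plan(.62,0,.085,-6)
o=bot.get_obs();P=(wcloud(d)-o['eef_pos'])@toolM(o)
m=(d['z_map']>0)&(abs(P[...,0])<.036)&(abs(P[...,1])<.045)&(P[...,2]<.0)&(P[...,2]>-.03)
c,s,a=cv2.minAreaRect(P[m][:,:2].astype(np.float32)); print(c,s,a,np.median(P[m][:,2]))
E
```

```text
t 16.23 pos [0.5177 0.1665 0.0896] yaw 10.7 tiltz [ 0.0061  0.0019 -1.    ] w 0.699 F [-0.06  0.43 -1.75] q [ 0.03  0.55 -0.58  1.97  0.44  0.74 -0.62]
  -> [ 69.7 182.6   4.9] spin 16.7
(4.470348358154297e-06, 0.0004922971129417419) (0.045890841633081436, 0.0719980001449585) 89.98353576660156 -0.013166601129767922
```

View pics/w17.png

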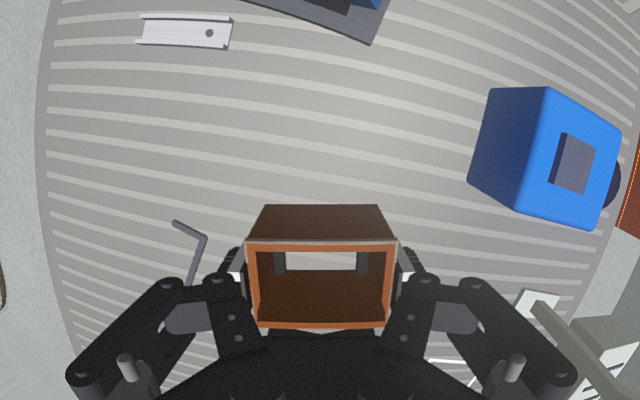

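```bash
python3 -c "
from h import *
plan(.6105,.0045,.085,-6)"
```

```text
t 16.23 pos [0.5177 0.1665 0.0896] yaw 10.7 tiltz [ 0.0061  0.0019 -1.    ] w 0.699 F [-0.06  0.43 -1.75] q [ 0.03  0.55 -0.58  1.97  0.44  0.74 -0.62]
  -> [ 61.2 176.4   4.8] spin 16.7
```

Call:
step_arm --pt "61 176 5 17 0.6" --pt "61 176 5 17 0.6" --pt "61 176 5 17 0.6" --pt "61 176 5 17 0.6" --pt "61 176 5 17 0.6" --pt "61 176 5 17 0.6" --pt "61 176 5 17 0.6" --pt "61 176 5 17 0.6" --pt "61 176 5 17 0.6"

```text
t: 16.98
eef_pos: [0.6073, 0.006, 0.0813]
tool_rot: [-0.0, 0.999, -0.054, -0.0]
contact_force: [0.2, 0.5, -0.4]
gripper_width: 0.698
```

```bash
python3 - <<'E'
from h import *
d=grab('wrist','w18'); grab('side','side18'); grab('scene','scene18'); plan(.6105,.0045,.038,-6)
crop('side18',300,110,440,250,'c11a',3);crop('scene18',280,150,420,290,'c11b',3)
a=cv2.imread('pics/c11a.png')[:400,:400];b=cv2.imread('pics/c11b.png')[:400,:400];cv2.imwrite('pics/c18.png',np.hstack([a,b]))
E
```

```text
t 17.13 pos [0.6077 0.0055 0.0814] yaw -6.2 tiltz [-2.e-04  4.e-04 -1.e+00] w 0.695 F [ 0.21 -0.06 -0.9 ] q [ 0.24  0.62 -0.48  1.82  0.39  0.79 -0.54]
  -> [ 2.9  0.7 43.4] spin -0.2
```

View pics/w18.png

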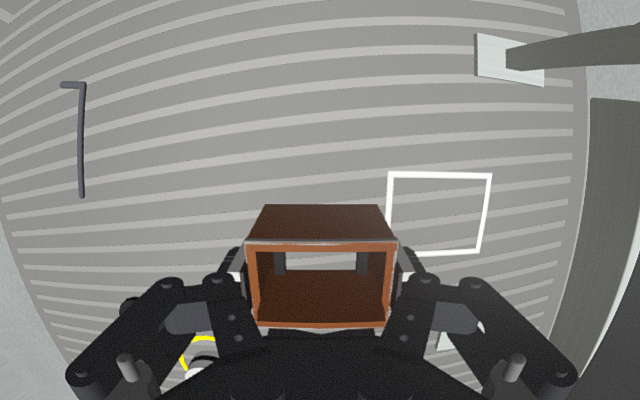

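View pics/c18.png

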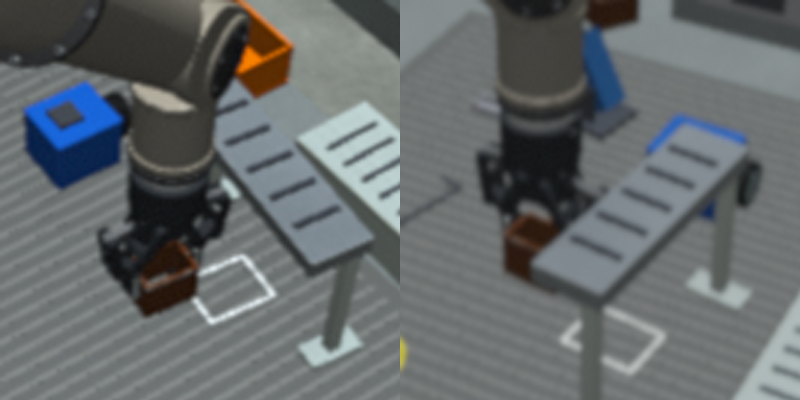

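```bash
python3 - <<'E'
from h import *
crop('w18',370,155,510,265,'c18w',5)
d=load('w18')
m=(d['frame'].min(2)>200);m[:155]=0;m[265:]=0;m[:,:375]=0;m[:,505:]=0
v,u=np.nonzero(m);W=wpl(d,u,v,.003);c,s,a=cv2.minAreaRect(W[:,:2].astype(np.float32));print(m.sum(),c,s,a)
E
```

```text
1641 (0.6909335851669312, -0.0053298696875572205) (0.06487628072500229, 0.08111555874347687) 83.6644515991211
```

View pics/c18w.png

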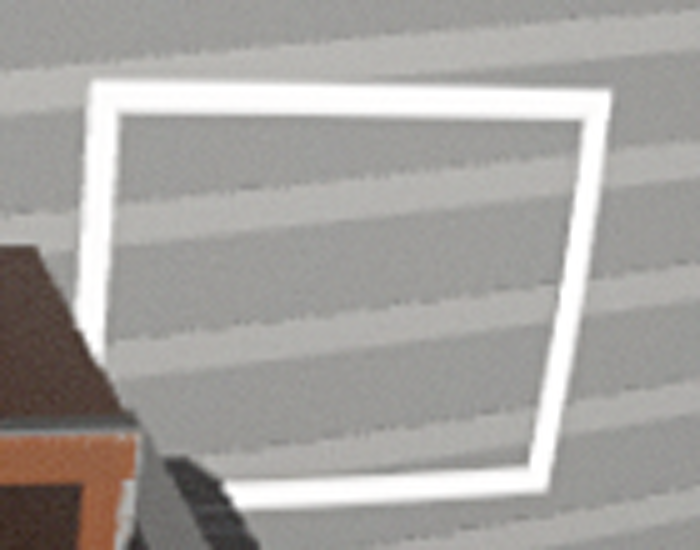

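The rectangle's centre is at (0.691,-0.005) with yaw -6.3°, and the hood is lined up with it 84 mm in front. I'll set the hood down about 68 mm short, then push it in with the back of one open finger, because the hand can't tilt.

Call:
step_arm --pt "15 1 10 0 0.6" --pt "15 1 25 0 0.6" --pt "15 1 38 0 0.6" --pt "15 1 44 0 0.6" --pt "15 1 44 0 0.6" --pt "15 1 44 0 0.6" --pt "15 1 44 0 0" --pt "15 1 44 0 0" --pt "15 1 44 0 0" --pt "15 1 44 0 0"

```text
t: 17.97
eef_pos: [0.6225, 0.0014, 0.0369]
tool_rot: [0.0, 0.998, -0.055, -0.0]
contact_force: [-0.2, 0.2, -0.1]
gripper_width: 1.001
```

```bash
python3 hood.py w19 .622 .003; python3 - <<'E'
from h import *
grab('side','side19'); grab('scene','scene19')
crop('side19',300,110,440,250,'c11a',3);crop('scene19',280,150,420,290,'c11b',3)
a=cv2.imread('pics/c11a.png')[:400,:400];b=cv2.imread('pics/c11b.png')[:400,:400];cv2.imwrite('pics/c19.png',np.hstack([a,b]))
E
```

```text
hood 7789 [0.6211 0.0008] [0.0466 0.1106] 83.65483856201172
t 18.02 pos [0.6226 0.0014 0.037 ] yaw -6.3 tiltz [-5.e-04  0.e+00 -1.e+00] w 0.996 F [ 0.88  0.65 -0.55] q [ 0.22  0.7  -0.44  1.8   0.43  0.73 -0.56]
  -> [-1.5  0.8  2. ] spin 0
```

View pics/w19.png

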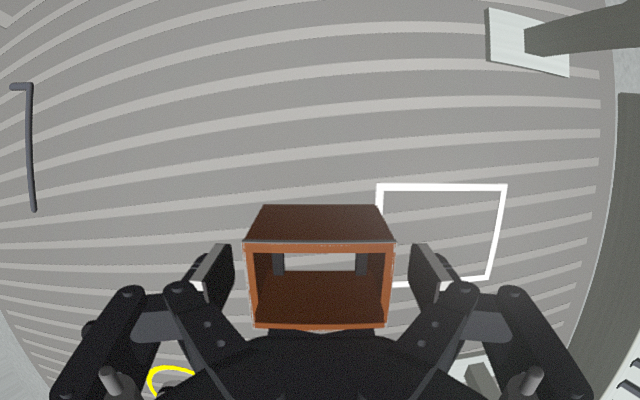

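View pics/c19.png

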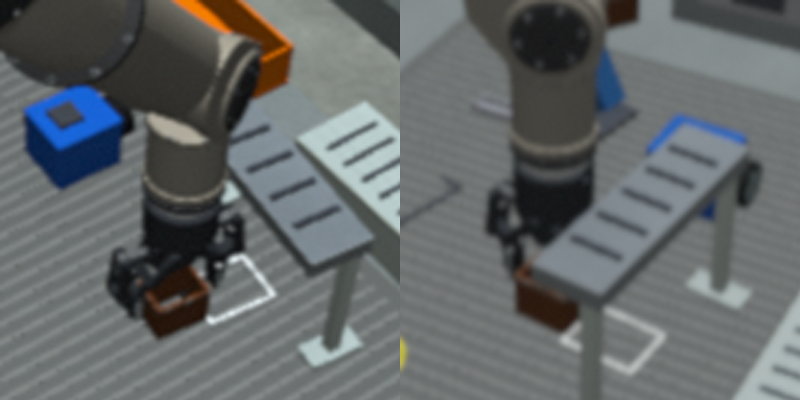

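Call:
step_arm --pt "0 -35 0 0 0" --pt "0 -62 0 0 0" --pt "0 -62 0 0 0" --pt "-40 -62 0 0 0" --pt "-80 -62 0 0 0" --pt "-100 -62 0 0 0" --pt "-100 -62 0 0 0" --pt "-100 -30 0 0 0" --pt "-100 0 4 0 0" --pt "-100 0 12 0 0" --pt "-100 0 12 0 0" --pt "-100 0 12 0 0"

```text
t: 19.12
eef_pos: [0.524, 0.0126, 0.0252]
tool_rot: [-0.0, 0.998, -0.055, 0.0]
contact_force: [-0.3, 0.5, 0.9]
gripper_width: 1.0
```

```bash
python3 hood.py w20 .622 .003; python3 - <<'E'
from h import *
grab('side','side20'); grab('scene','scene20')
crop('side20',280,110,440,250,'c11a',3);crop('scene20',260,150,420,290,'c11b',3)
a=cv2.imread('pics/c11a.png')[:400,:400];b=cv2.imread('pics/c11b.png')[:400,:400];cv2.imwrite('pics/c20.png',np.hstack([a,b]))
E
```

```text
hood 3732 [0.6092 0.0022] [0.046  0.0878] 83.18891906738281
t 19.17 pos [0.5242 0.0134 0.0255] yaw -6.3 tiltz [ 7.e-04  1.e-03 -1.e+00] w 1.0 F [0.13 0.27 0.15] q [ 0.2   0.61 -0.44  2.04  0.45  0.58 -0.66]
  -> [85.8  1.9 -9.4] spin 0
```

View pics/w20.png

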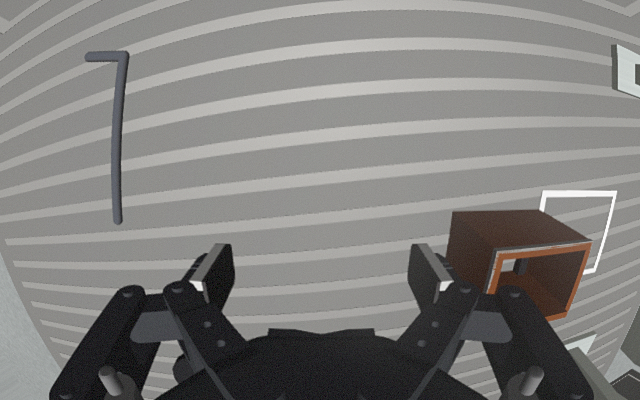

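View pics/c20.png

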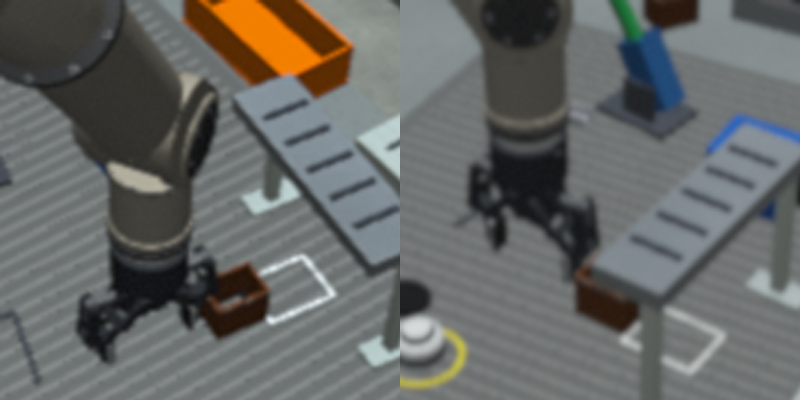

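```bash
cat > hb.py <<'E'
from h import *
import sys
d=grab('wrist',sys.argv[1])
P=wcloud(d); h=cv2.cvtColor(d['frame'],cv2.COLOR_RGB2HSV).astype(int)
br=(h[...,1]>90)&((h[...,0]<18)|(h[...,0]>172))&(d['z_map']>0)&(abs(P[...,0]-.65)<.12)&(abs(P[...,1])<.08)
m=br&(P[...,2]>.046)&(P[...,2]<.056)
if m.sum()>10:
    c,s,a=cv2.minAreaRect(P[m][:,:2].astype(np.float32)); print('top edge',m.sum(),np.round(c,4),np.round(s,4),a)
    ex=np.array([.994,-.110]);ey=np.array([.110,.994]); q=P[m][:,:2]-[.6909,-.0053]
    print('xb range',(q@ex).min().round(4),(q@ex).max().round(4),'yb',(q@ey).min().round(4),(q@ey).max().round(4))
# +y side face, low part
m=br&(P[...,2]>.012)&(P[...,2]<.042); q=P[m][:,:2]-[.6909,-.0053]; print('sides xb',np.percentile(q@ex,[1,99]).round(4),'yb max',np.percentile(q@ey,99).round(4))
o=bot.get_obs(); q=o['eef_pos'][:2]-[.6909,-.0053]; print('TCP b',(q@ex).round(4),(q@ey).round(4),'F',o['contact_force'].round(2))
plan(.6,0,.025)
E
python3 hb.py w21
```

```text
top edge 1517 [0.6214 0.0011] [0.0444 0.0626] 82.42655944824219
xb range -0.1009 -0.0389 yb -0.0241 0.0211
sides xb [-0.1004 -0.0427] yb max 0.0208
TCP b -0.1679 0.0006 F [ 0.48  0.53 -0.67]
t 19.32 pos [0.5241 0.0137 0.0257] yaw -6.2 tiltz [ 9.e-04  8.e-04 -1.e+00] w 1.002 F [ 0.48  0.53 -0.67] q [ 0.2   0.61 -0.44  2.04  0.45  0.58 -0.66]
  -> [77.   5.4  0.7] spin 0
```

Call:
step_arm --pt "5 2 0 0 0" --pt "11 2 0 0 0" --pt "18 2 0 0 0" --pt "25 2 0 0 0" --pt "32 2 0 0 0" --pt "39 2 0 0 0" --pt "46 2 0 0 0" --pt "50 2 0 0 0" --pt "50 2 0 0 0"

```text
t: 20.07
eef_pos: [0.5743, 0.0047, 0.0253]
tool_rot: [-0.0, 0.998, -0.055, 0.001]
contact_force: [0.2, -0.3, -0.7]
gripper_width: 1.003
```

```bash
python3 hb.py w22;python3 - <<'E'
from h import *
grab('side','side22'); grab('scene','scene22')
crop('side22',280,110,440,250,'c11a',3);crop('scene22',260,150,420,290,'c11b',3)
a=cv2.imread('pics/c11a.png')[:400,:400];b=cv2.imread('pics/c11b.png')[:400,:400];cv2.imwrite('pics/c22.png',np.hstack([a,b]))
E
```

```text
top edge 1419 [0.6144 0.0113] [0.0432 0.1625] 75.87277221679688
xb range -0.1605 0.0006 yb -0.0238 0.0207
sides xb [-0.0606 -0.003 ] yb max 0.0203
TCP b -0.1178 -0.0028 F [-0.77  1.    0.22]
t 20.12 pos [0.5735 0.0048 0.0253] yaw -6.3 tiltz [ 4.e-04  2.e-04 -1.e+00] w 0.998 F [-0.77  1.    0.22] q [ 0.22  0.66 -0.44  1.93  0.44  0.65 -0.61]
  -> [26.8  1.9  0.3] spin 0
```

View pics/w22.png

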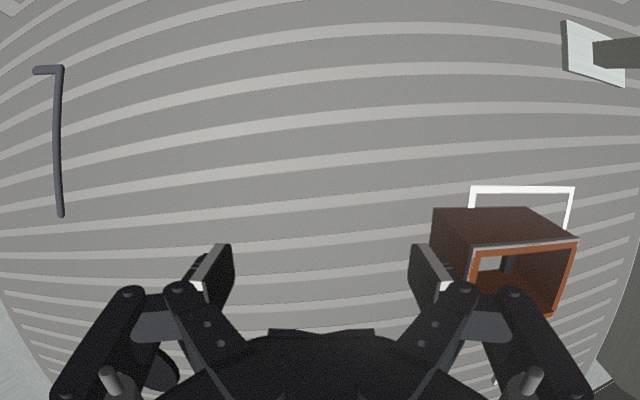

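View pics/c22.png

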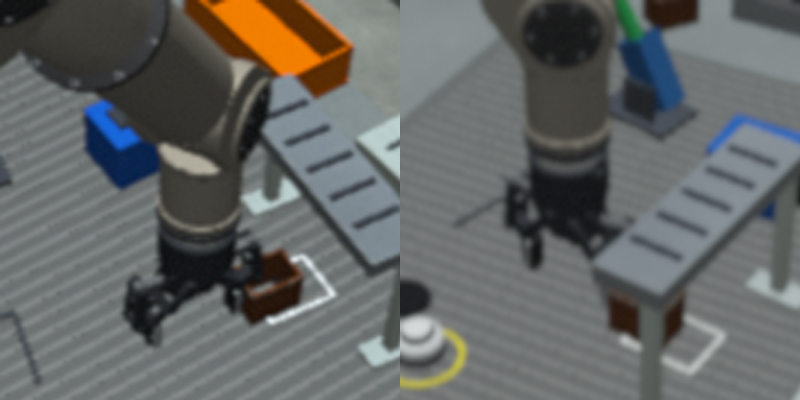

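Call:
step_arm --pt "6 0 0 0 0" --pt "12 0 0 0 0" --pt "18 0 0 0 0" --pt "24 0 0 0 0" --pt "30 0 0 0 0" --pt "30 0 0 0 0"

```text
t: 20.72
eef_pos: [0.6045, 0.0013, 0.0255]
tool_rot: [-0.0, 0.998, -0.055, 0.001]
contact_force: [-0.1, 0.2, -0.0]
gripper_width: 0.997
```

```bash
python3 hb.py w23
```

```text
top edge 1545 [0.6421 0.0026] [0.0425 0.1601] 80.71963500976562
xb range -0.1298 0.0312 yb -0.0226 0.0209
sides xb [-0.0299  0.0274] yb max 0.0202
TCP b -0.0874 -0.0028 F [-0.58 -0.73 -0.54]
t 20.77 pos [0.6038 0.0015 0.0253] yaw -6.3 tiltz [ 9.e-04  2.e-04 -1.e+00] w 1.0 F [-0.58 -0.73 -0.54] q [ 0.22  0.69 -0.44  1.85  0.44  0.69 -0.58]
  -> [-3.6  1.9  0.3] spin 0
```

View pics/w23.png

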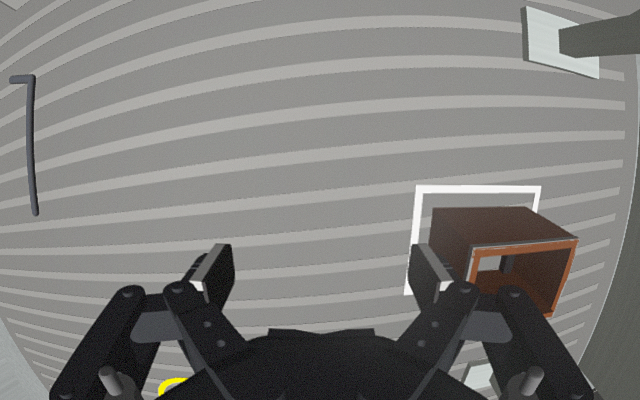

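The hood is centred: xb spans -30 to +31 mm and yb -23 to +21 mm. I'll retreat and verify.

Call:
step_arm --pt "-20 0 0 0 0" --pt "-50 0 -5 0 0" --pt "-80 0 -30 0 0" --pt "-100 0 -70 0 0" --pt "-110 0 -110 0 0" --pt "-110 0 -150 0 0" --pt "-110 0 -190 0 0" --pt "-110 0 -190 0 0" --pt "-110 0 -190 0 0"

```text
t: 21.52
eef_pos: [0.4949, 0.0138, 0.218]
tool_rot: [0.0, 0.998, -0.055, 0.003]
contact_force: [-0.3, 0.2, -0.7]
gripper_width: 1.0
```

```bash
python3 chk.py 24; python3 hb.py w24; python3 - <<'E'
from h import *
for t,u0,v0,s in(('side_24',230,90,3),):
    crop(t,230,90,450,290,'c24',3)
crop('scene_24',220,130,420,310,'c24b',4)
for c in('side','scene'):
    d=load(c+'_24');P=cloud(d);h=cv2.cvtColor(d['frame'],cv2.COLOR_RGB2HSV).astype(int)
    br=(h[...,1]>90)&((h[...,0]<18)|(h[...,0]>172))&(abs(P[...,0]-.69)<.06)&(abs(P[...,1])<.06)&(P[...,2]<.07)
    q=P[br][:,:2]-[.690,-.0075]; print(c,br.sum(),'xb',np.percentile(q@[.994,-.11],[2,98]).round(4) if br.sum() else '','yb',np.percentile(q@[.11,.994],[2,98]).round(4) if br.sum() else '')
E
```

```text
wrist ring 493 (array([ 0.4912, -0.1404]), np.float64(0.0387))
  btn [ 0.4905 -0.1405] 0.0255 0.0328
  btn [ 0.4901 -0.141 ] 0.0143 0.0403
side ring 148 (array([ 0.4922, -0.1438]), np.float64(0.039))
  btn [ 0.4888 -0.1451] 0.0256 0.034
  btn [ 0.4907 -0.1453] 0.0212 0.0401
scene ring 89 (array([ 0.4917, -0.143 ]), np.float64(0.0385))
  btn [ 0.4923 -0.1446] 0.0257 0.0359
  btn [ 0.4918 -0.1462] 0.0219 0.0416
t 21.67 pos [0.4925 0.0134 0.2142] yaw -6.3 tiltz [-2.2e-03 -3.0e-04 -1.0e+00] w 1.006 F [ 0.31 -0.58  0.08] q [ 0.37  0.28 -0.6   1.99  0.2   0.93 -0.45]
  -> [ 18.8 157.9 181.8] spin -36.3
top edge 417 [ 0.691  -0.0072] [0.0424 0.0604] 84.37934112548828
xb range -0.0302 0.0307 yb -0.023 0.0193
sides xb [-0.0145  0.0268] yb max 0.0201
TCP b -0.1993 -0.0031 F [-0.13 -0.19 -0.39]
t 21.72 pos [0.4924 0.0135 0.2139] yaw -6.3 tiltz [-2.8e-03 -1.0e-04 -1.0e+00] w 0.999 F [-0.13 -0.19 -0.39] q [ 0.37  0.28 -0.6   1.99  0.2   0.93 -0.45]
  -> [108.9   1.5 188.6] spin 0
side 330 xb [-0.0304  0.0291] yb [-0.0273  0.0178]
scene 229 xb [-0.0121  0.031 ] yb [-0.0245  0.0202]
```

View pics/c24.png

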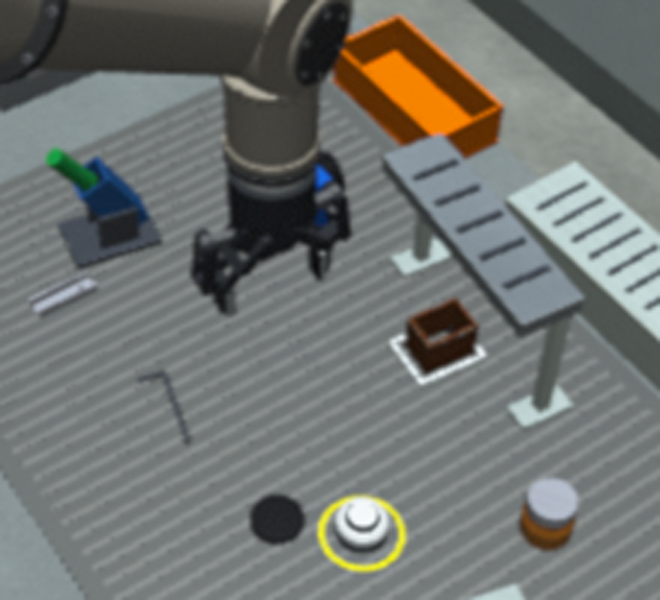

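View pics/c24b.png

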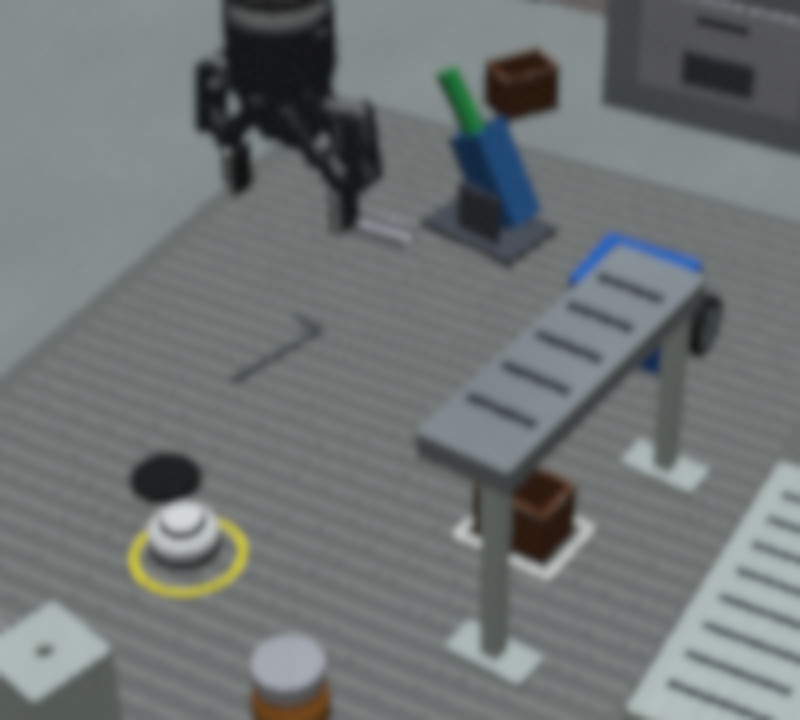

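View pics/w24.png

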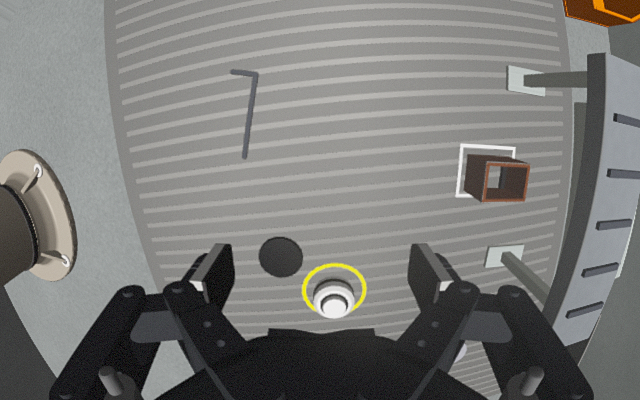

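The pictures show the button inside the ring with its cap up (top at z ≈ 0.0405). The hood stands inside the rectangle, the driver is in the tube, and nothing else has moved. Handing in.

```bash
python3 -c "
from station import bot
print(bot.hand_in()); print(bot.get_obs()['t'])"
```

```text
the job is handed in; nothing more can be done
None
the job is handed in; nothing more can be done
```

All three jobs are done and handed in at about 22 s of the 70 s. No verdict was reported, so what follows rests on my last camera checks.

- **Button:** I stood it in the yellow ring, let go, and then pressed the cap with the jaws shut. The fingertips went to the full 5 mm travel and read about 42 N, which is more than the 4 N needed. The wrist camera puts it within about 1 mm of the ring's centre, and the fixed cameras within about 4 mm. The cap is back up.
- **Driver:** I let the tube's mouth tilt it in the jaws, slid it in along the tube and released it. About 53 to 57 mm of handle sticks out, which matches a driver seated at the bottom.
- **Hood:** I took the one nearest the base and set it down in front of the rectangle. The moves allow no tilt of the hand, so I could not lean it back under the bar. I pushed the hood in with the back of one open finger instead. It sits about 0 to 2 mm from the rectangle's centre by the wrist camera, with its long side within about 1° of the rectangle's. The side camera reads up to 5 mm off along y, and the scene camera's view was partly hidden by a bar post.

The wrist and fixed cameras disagreed by about 3 to 4 mm along y throughout, so I compared positions within one camera where it mattered. No contact with the bar was seen, and the other parts look unmoved in the final pictures. I did not measure their positions again.

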